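# Clear the fallen bottle and hold the spring probe on the test pad

### The job

A square bottle with a blue cap has fallen over onto the circuit board and lies over the test pad: stand it upright, cap up, in the empty place of the bottle lane (the yellow square) and let go of it, without upsetting its neighbours or shifting the other things on the bench. Then draw the yellow spring probe out of its leaning stand and hold it upright with its point on the red-ringed gold pad, pressing gently so that the spring tip is pushed about half-way in and never hard. Finish while still holding it there, in the gripper, on the pad.

Things in the scene. Friction and masses are not known exactly. Their poses are not given: they have to be found in the camera images.
- bottle_mid (a point): the fallen bottle: white, blue cap, paper label. Body 42 mm square and 75 mm tall, cap 24 mm across above it, 100 mm tall in all, 0.08 to 0.17 kg. The point is on its axis 50 mm above the foot; z axis from foot to cap, x and y square to its flat sides. It starts lying on a flat side on the board, cap roughly towards the robot's left (+y).
- bottle: the same bottle, same origin and axes as bottle_mid
- gap_mark (a point): yellow 46 mm square marking the empty place of the bottle lane (fixed grey tray 275 x 72 mm, rims 16 mm high, 61 mm clear inside, floor 4 mm above the bench). The point is its centre on the lane floor; z up, y along the lane, x across it (roughly to the robot's left). Three places in a row 85 mm apart, two taken.
- neighbour1_mid (a point): neighbour bottle in the lane, white with a red cap, standing; same shape, point and axes as bottle_mid
- neighbour2_mid (a point): neighbour bottle in the lane, amber with a black cap, standing; same shape, point and axes as bottle_mid
- probe_mid (a point): the yellow probe, 60 g: centre of its square grip (16 x 16 mm, 70 mm long; z axis from tip to top, x and y square to the sides). Below the grip: 9 mm square steel barrel, then a brass spring tip. It starts leaning 25 degrees, top roughly to the robot's right (-y), barrel in the stand's bore, grip's lower end on the bore's mouth: draw it out 65 mm or more along its axis.
- probe: the same probe, same origin and axes as probe_mid
- probe_tip (a point): the point of the probe's brass spring tip, 3 mm wide, 97 mm below the grip centre when not pressed; it moves with the tip; axes as the probe
- plunger (a joint): how far the spring tip is pushed into the probe, 0 (out) to 0.010 m (fully in); spring about 0.35 N per mm (0.35 N to start, 3.9 N fully in); half-way is 0.005
- pad_red_top (a point): the test pad: a gold disc 13 mm across with a red ring (21 mm across) around it, flat on the green board; centre of its top face, z up, 14.8 mm above the bench. Wholly or mostly hidden under the bottle at the start. Two other gold pads have no ring.
- pad_red: the same test pad; origin 0.8 mm below its top
- board: the green circuit board, 180 x 220 mm, on its aluminium fixture 200 x 240 mm, fixed; the board's top is 14 mm above the bench; origin at the centre of the underside
- stand: the probe's leaning stand, fixed: black block 40 x 40 x 50 mm with the bore, on a dark steel base 100 x 70 mm; origin at the centre of the base's underside, bore mouth 75 mm above it; the probe leans towards its -x axis
- spool: red solder spool, 48 mm across, 35 mm tall; to be left alone; origin at the centre of its underside
- glue: small round green glue bottle with a white cap, 32 mm across, 70 mm tall; to be left alone; origin at the centre of its underside
- phone: black phone lying flat, 150 x 72 x 9 mm; to be left alone; origin at the centre of its underside
- driver: orange screwdriver lying at the back, about 200 mm long; to be left alone; origin at its middle, underside

How it is judged:
On the way:
1. the fallen bottle stands upright in the empty place of the lane and has been let go (angle between bottle_mid's own z axis and vertical below 0.12 rad and z of bottle_mid in the frame of gap_mark between 0.045 and 0.056 m and x of bottle_mid in the frame of gap_mark between -0.014 and 0.014 m and y of bottle_mid in the frame of gap_mark between -0.022 and 0.022 m and contact force between the fingers and bottle below 0.1 N and linear speed of bottle below 0.02 m/s), for 0.3 s.
At the end, for the whole second after the job is handed in: Probe held by the gripper, still, upright (8 deg), point within 6.5 mm of the pad centre, spring tip in 2 to 8.5 mm (0.5 to 5 N), off the stand. Bottle free, upright on the lane floor, within 22 mm along and 14 mm across the yellow square; neighbours upright (7 deg), moved under 20 mm (all of step 1 and horizontal distance between probe_tip and pad_red_top below 0.0065 m and contact force between probe and pad_red between 0.5 and 5 N and value of joint plunger between 0.002 and 0.0085 m and angle between probe_mid's own z axis and vertical below 0.14 rad and contact force between the fingers and probe above 1 N and contact force between probe and stand below 0.05 N and linear speed of probe below 0.02 m/s and angle between each of neighbour1_mid, neighbour2_mid's own z axis and vertical below 0.12 rad and distance of each of neighbour1_mid, neighbour2_mid from where it was at the start of the episode below 0.02 m); the arm keeps its last pose, push and grip.
It fails at once if the probe is pressed hard (over 15 N) on the pad or board (contact force between probe and pad_red above 15 N or contact force between probe and board above 15 N).
It fails at once if a neighbour bottle is tipped over (angle between any of neighbour1_mid, neighbour2_mid's own z axis and vertical above 0.5 rad).
It fails at once if another thing on the bench (spool, glue, phone, screwdriver) is shifted by more than 30 mm (distance of any of spool, glue, phone, driver from where it was at the start of the episode above 0.03 m).
It also fails if it takes over 58 s, if anything falls off the work surface, if the arm or the gripper's body presses on something with over 40 N, if the wrist force passes 120 N, or if a joint passes its speed limit or range.

### The arm

A 7-joint arm with a two-finger parallel gripper is mounted at the origin on the work surface. World frame = base frame: x ahead of the robot, y to its left, z up, the work surface at z = 0. Lengths are in m, angles in rad, forces in N, time in s.
With the tool pointing down it reaches from about 0.4 to 0.85 m from the base axis. Payload 4.5 kg.
Tool frame: the origin (TCP) lies midway between the tips of the shut fingers; the grasp point (between the pads) lies 19 mm behind it; x points along the fingers, y is the direction in which the jaws open and shut, and the axes are right-handed (so a half turn about x gives the same grasp; the last joint's range is limited). The gripper opens to 88 mm and grips with 3 to 60 N. Pads are 18 mm wide; open, the fingers measure 123 mm over their backs; the gripper's body (75 mm by 187 mm) begins 45 mm behind the grasp point.
Start: joints at [1.313, 0.689, -0.195, 1.565, 0.157, 0.902, -0.215], TCP at [0.18, -0.599, 0.239] pointing down, gripper open.
Joint ranges: [-3.01, 3.01], [-0.46, 2.08], [-1.47, 1.51], [0.13, 2.56], [-1, 4.14], [0.04, 2.09], [-2.66, 2.66]. Speed limits (rad/s): [2.57, 2.57, 3.14, 3.14, 3.14, 3.14, 3.14].

### API

Orientations are given as a unit quaternion [x, y, z, w].
In Python, from plant import r gives the robot as it stands.
- The arm moves only by the tool arm_command, never from a script. Its argument "plan" is a list of rows, each a list of 5 numbers: the finger opening in m, from 0 to 0.0881, then the shift along the tool's x, y, z in m, then the turn about the tool's x in rad. In form: [[grip, dx, dy, dz, roll], ...]. A call has 1 to 12 rows; each row shifts and turns the commanded pose from where the row before left it, along the tool's axes as they then stand; what a row does not reach is not made up. A row lasts 1/8 s, in which the tool goes at most 62.5 mm and 10.7 degrees, less where a joint would pass 70% of its speed; a pose out of reach is approached as far as the arm can. A call is refused whole if a number of a shift passes 0.0625 or a number of a turn 0.188, either way. A call with a gripper value outside its range is refused whole. The fingers move at their own pace and stop on an object; "force" is the grip in N (left out, the last holds). Time passes only in rows, so rows that do not move let the fingers close. It gives the time, the measured TCP pose, the force and the opening at its end, in the units of the state.
- r.get_state(): the state, without advancing time (a new reading comes with each control period).
- r.snapshot(name): name is "scene" or "top" or "wrist"; returns (picture, depth): 400x640x3 uint8, red, green, blue; 400x640 float32, m along the optical axis (not along the pixel's ray), 0 where there is no reading.
- r.calibration(name): a dict with "fx", "fy", "cx", "cy" (pixels), "eye" and "orientation" of the camera in the world; the wrist camera has in their place "mount" (4x4, takes a point from camera to tool coordinates, whose origin is the TCP and whose axes are the tool frame's). Camera axes: x right, y down, z forward; pixel columns grow to the right and rows downward; lengths in m; the calibration is good to about 2 mm. The wrist camera is an equidistant fisheye: a pixel r from the principal point sees the ray r / f radians off the axis. A picture is of the moment at which its call begins: read the wrist's pose just before it. calibration takes no time and is no camera call.
- r.finish_job(): hands the job in, once; it reports no verdict.
The state is a dict: "clock": time; "q": joint angles; "qd": joint speeds; "joint_torque": joint torques, N m; "tool_pos": TCP position; "eef_rot": TCP orientation; "contact_force": force on the tool from outside, world axes, zero at the start; "moment": the same for the moment, N m; "opening": opening from 0.0 (shut) to 1.0 (fully open).
Only numpy, scipy, OpenCV 4.12 (cv2) and the standard library are available. Lean on these libraries where they do the work, as an engineer would, in place of code of your own. Each camera call takes 0.05 s, during which the arm holds its last target.

## Working session

There is one attempt and no reset: what is moved stays moved. The work goes in short steps, Python scripts to look and compute and a tool call to move; the robot and the scene stay as the last step left them, time stands still between calls to the robot, and variables do not carry over. Pictures are saved under pics/ and viewed, and the job is handed in when it is done.

Besides the shell and the picture viewer there is one more tool, called after "Call:" as name(argument=value, ...) on one line, values as JSON. arm_command: Moves the arm, as the interface text tells. Its arguments: {"type":"object","properties":{"plan":{"type":"array","items":{"type":"array","items":{"type":"number"}}},"force":{"type":"number"}},"required":["plan"]}

```bash
ls; mkdir -p pics
python3 - <<'E'
from plant import r
import cv2,numpy as np
s=r.get_state();print(s)
for n in ("scene","top","wrist"):
    p,d=r.snapshot(n); cv2.imwrite(f"pics/{n}0.png",p[:,:,::-1]); np.savez(f"pics/{n}0.npz",p=p,d=d)
    print(n,r.calibration(n))
E
```

```text
pics
{'clock': 0.0, 'q': array([ 1.31280439,  0.6899816 , -0.19453258,  1.56634009,  0.15730772,
        0.90248695, -0.21509956]), 'qd': array([-9.21232350e-04, -1.55755903e-03,  1.06742318e-03,  1.02901030e-03,
        7.08203964e-04, -3.81809723e-05, -8.05509245e-04]), 'joint_torque': array([ 3.50812988e-04, -5.27556968e+01, -1.26655776e+00, -1.53426594e+01,
       -5.24457183e-02,  6.69042289e-03,  1.92358975e-04]), 'tool_pos': array([ 0.17957326, -0.59799116,  0.23791304]), 'eef_rot': array([-0.69945168, -0.10346409,  0.69972613, -0.1022051 ]), 'contact_force': array([-0.42056806, -0.0122248 , -0.05415409]), 'moment': array([-0.05453777,  0.0108554 , -0.01228025]), 'opening': 0.9988030561935541}
scene {'fx': 491.84430939569614, 'fy': 491.84430939569614, 'cx': 326.31755143311466, 'cy': 196.9122280662948, 'eye': array([1.54181407, 0.08584302, 0.8260537 ]), 'orientation': array([ 0.57031785,  0.68620841, -0.33941948, -0.29774148])}
top {'fx': 410.48779654743953, 'fy': 410.48779654743953, 'cx': 315.3072219479561, 'cy': 199.77181457283095, 'eye': array([ 0.42856637, -0.06058528,  1.12753955]), 'orientation': array([ 0.71083787, -0.70009644,  0.04966742, -0.04590911])}
wrist {'fx': 309.70691628693146, 'fy': 309.70691628693146, 'cx': 322.11775819143696, 'cy': 200.9414071419348, 'mount': array([[-2.16820802e-04, -2.62119555e-01,  9.65035384e-01,
        -1.46701886e-01],
       [ 9.99999965e-01, -2.05542424e-04,  1.68847804e-04,
         5.04899646e-04],
       [ 1.54097401e-04,  9.65035386e-01,  2.62119590e-01,
        -6.70485264e-02],
       [ 0.00000000e+00,  0.00000000e+00,  0.00000000e+00,
         1.00000000e+00]])}
```

View pics/scene0.png

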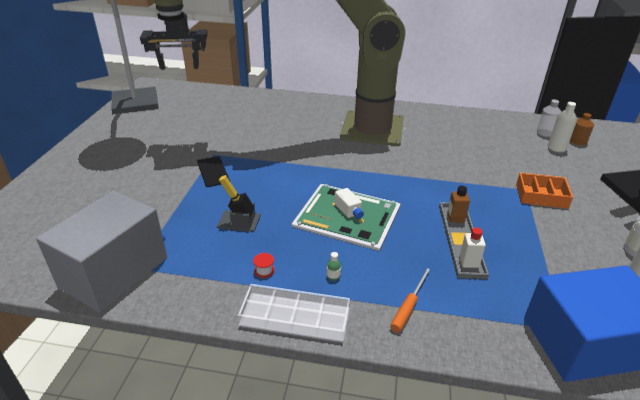

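View pics/top0.png

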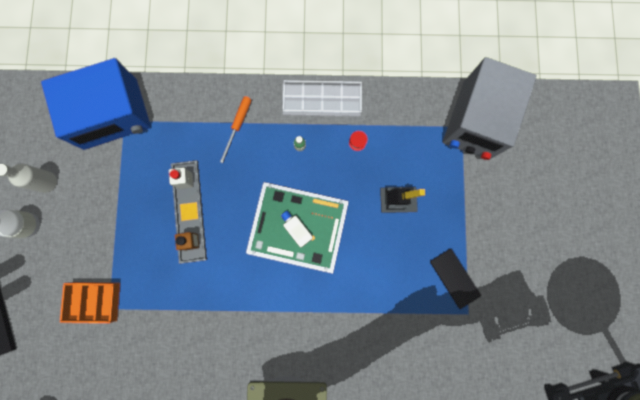

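```bash
cat > h.py <<'E'
from plant import r
import cv2,numpy as np
from scipy.spatial.transform import Rotation as R
def cam(n):
    c=r.calibration(n); return c,R.from_quat(c['orientation']).as_matrix(),np.array(c['eye'])
def ray(n,u,v):
    c,M,e=cam(n); d=M@np.array([(u-c['cx'])/c['fx'],(v-c['cy'])/c['fy'],1.]); return e,d
def plane(n,u,v,z):
    e,d=ray(n,u,v); return e+d*(z-e[2])/d[2]
def proj(n,P):
    c,M,e=cam(n); q=M.T@(np.array(P)-e); return np.array([c['cx']+c['fx']*q[0]/q[2],c['cy']+c['fy']*q[1]/q[2]])
def dpt(n,u,v,d):
    e,dr=ray(n,u,v); return e+dr*d
def cloud(n,d):
    c,M,e=cam(n); v,u=np.mgrid[0:400,0:640]; X=np.stack([(u-c['cx'])/c['fx']*d,(v-c['cy'])/c['fy']*d,d],-1)
    return X@M.T+e
def save(name,p,box=None,k=1):
    if box: p=p[box[1]:box[3],box[0]:box[2]]
    p=cv2.resize(p,None,fx=k,fy=k,interpolation=cv2.INTER_CUBIC); cv2.imwrite('pics/'+name,p[:,:,::-1])
def wpt(u,v,s=None):
    "wrist fisheye ray: eye, dir in world"
    s=s or r.get_state(); c=r.calibration('wrist'); m=c['mount']
    x=(u-c['cx']);y=(v-c['cy']);rr=np.hypot(x,y)+1e-9;t=rr/c['fx']
    d=np.array([np.sin(t)*x/rr,np.sin(t)*y/rr,np.cos(t)])
    T=R.from_quat(s['eef_rot']).as_matrix()
    return T@m[:3,3]+s['tool_pos'], T@(m[:3,:3]@d)
def wplane(u,v,z,s=None):
    e,d=wpt(u,v,s); return e+d*(z-e[2])/d[2]
def wproj(P,s=None):
    s=s or r.get_state(); c=r.calibration('wrist'); m=c['mount']
    T=R.from_quat(s['eef_rot']).as_matrix()
    q=T.T@(np.array(P)-s['tool_pos']); q=m[:3,:3].T@(q-m[:3,3])
    t=np.arctan2(np.hypot(q[0],q[1]),q[2]); a=np.arctan2(q[1],q[0])
    return np.array([c['cx']+c['fx']*t*np.cos(a),c['cy']+c['fx']*t*np.sin(a)])
E
python3 - <<'E'
from h import *
f=np.load('pics/top0.npz');p,d=f['p'],f['d']
W=cloud('top',d)
print('mat z',W[290,200],W[180,150])
save('t1.png',p,(150,130,450,330),2.6)
g=np.load('pics/scene0.npz');save('s1.png',g['p'],(180,140,500,290),2.5)
s=r.get_state();print(R.from_quat(s['eef_rot']).as_matrix().round(3))
def rep(name,m,zlo,zhi):
    m=m&(W[...,2]>zlo)&(W[...,2]<zhi); v,u=np.nonzero(m); 
    print(name,len(u),u.mean().round(1),v.mean().round(1),np.median(W[m],0).round(4), 'zmax',W[m][:,2].max().round(3))
hsv=cv2.cvtColor(p,cv2.COLOR_RGB2HSV);H,S,V=[hsv[...,i].astype(int) for i in range(3)]
roi=np.zeros((400,640),bool);roi[110:320,110:480]=1
rep('yellow gap',roi&(H>18)&(H<32)&(S>120)&(np.arange(640)[None]<220),-.01,.02)
rep('yellow probe',roi&(H>18)&(H<32)&(S>120)&(np.arange(640)[None]>380),.05,.3)
rep('white',roi&(S<50)&(V>150)&(np.arange(640)[None]>270)&(np.arange(640)[None]<330),.03,.1)
rep('blue cap',roi&(H>105)&(H<130)&(S>120)&(np.arange(640)[None]>270)&(np.arange(640)[None]<330),.02,.1)
E
```

```text
mat z [0.33263757 0.24050089 0.0008517 ] [0.63012769 0.39481531 0.00149101]
[[-0.     0.288 -0.958]
 [ 0.001 -0.958 -0.288]
 [-1.    -0.001  0.   ]]
yellow gap 279 188.6 211.1 [0.5446 0.2816 0.005 ] zmax 0.01
yellow probe 151 412.3 193.6 [ 0.586  -0.3065  0.1139] zmax 0.145
white 580 299.1 207.7 [ 0.4993 -0.0213  0.0566] zmax 0.075
blue cap 57 285.6 215.2 [0.5338 0.0119 0.046 ] zmax 0.052
```

View pics/t1.png

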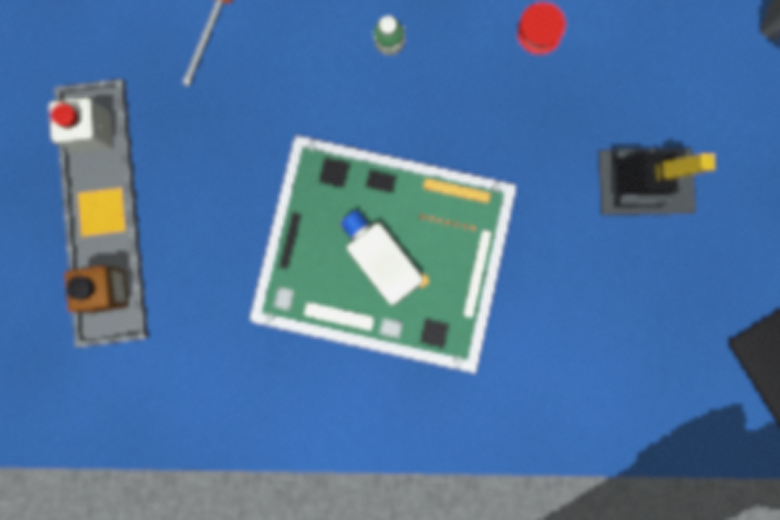

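View pics/s1.png

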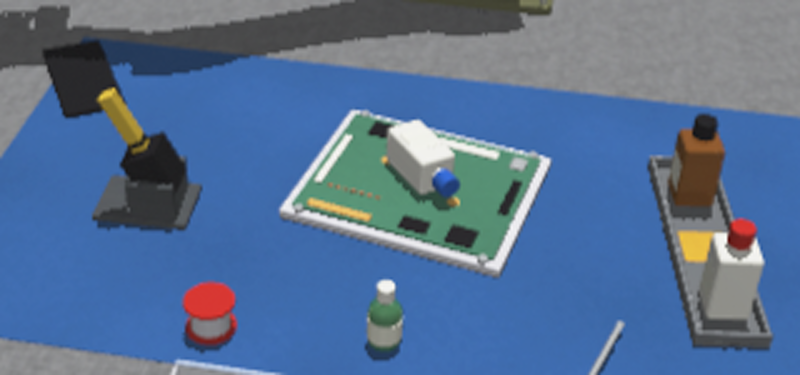

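Run:
```python
from h import *
f=np.load('pics/top0.npz');p,d=f['p'],f['d'];W=cloud('top',d)
hsv=cv2.cvtColor(p,cv2.COLOR_RGB2HSV);H,S,V=[hsv[...,i].astype(int) for i in range(3)]
U=np.arange(640)[None]+0*H;Vv=np.arange(400)[:,None]+0*H
def rect(n,m,z):
    m=m.astype(np.uint8);cs,_=cv2.findContours(m,cv2.RETR_EXTERNAL,cv2.CHAIN_APPROX_NONE);c=max(cs,key=cv2.contourArea)
    v,u=np.nonzero(cv2.drawContours(np.zeros_like(m),[c],-1,1,-1))
    P=np.array([plane('top',a,b,z)[:2] for a,b in zip(u,v)],np.float32)
    (cx,cy),(w,h),a=cv2.minAreaRect(P);print(n,'ctr',cx.round(4) if 0 else (round(cx,4),round(cy,4)),'size',round(w,4),round(h,4),'ang',round(a,1),'mean',P.mean(0).round(4),np.percentile(W[m>0][:,2],[5,50,95]).round(4))
bb=(U>270)&(U<330)&(Vv>195)&(Vv<260)
rect('bottle',bb&(S<60)&(V>140)&(W[...,2]>.04),.056)
rect('cap',bb&(H>105)&(H<130)&(S>120)&(W[...,2]>.03),.042)
rect('gap',(U<220)&(Vv>195)&(H>18)&(H<32)&(S>120)&(Vv<225),.004)
L=(U>165)&(U<215)&(Vv>155)&(Vv<270)&(W[...,2]<.03)&(S<60)&(V>60)
rect('lane',L,.012)
rect('board fixture',(U>240)&(U<355)&(Vv>175)&(Vv<280)&((S<60)&(V>150)|(H>60)&(H<95)),.012)
Y=(U>380)&(Vv<230)&(H>18)&(H<32)&(S>110)&(V>60)
v,u=np.nonzero(Y&(W[...,2]>.06)); Q=W[v,u]; 
c=Q.mean(0);w=np.linalg.svd(Q-c)[2][0];w*=np.sign(w[2]);print('probe top cloud',c.round(4),w.round(3),'tilt',np.degrees(np.arccos(w[2])).round(1),'z range',Q[:,2].min(),Q[:,2].max())
print('uv',u.min(),u.max(),v.min(),v.max())
g=np.load('pics/scene0.npz');p2,d2=g['p'],g['d'];W2=cloud('scene',d2);h2=cv2.cvtColor(p2,cv2.COLOR_RGB2HSV).astype(int)
Y2=(W2[...,2]>.06)&(h2[...,0]>18)&(h2[...,0]<34)&(h2[...,1]>110)&(W2[...,1]<-.2)&(W2[...,1]>-.45)&(W2[...,0]>.4)
v,u=np.nonzero(Y2);Q=W2[v,u];c=Q.mean(0);w=np.linalg.svd(Q-c)[2][0];w*=np.sign(w[2]);print('probe scene',len(u),c.round(4),w.round(3),Q[:,2].min().round(3),Q[:,2].max().round(3),u.min(),u.max(),v.min(),v.max())
# blue mat z in scene
print(W2[250,250],W2[200,450])
save('t2.png',p,(370,165,450,225),9);save('s2.png',p2,(205,160,275,240),8)
```

```text
bottle ctr (0.4931, -0.0185) size 0.0792 0.0434 ang 39.1 mean [ 0.4926 -0.0199] [0.0526 0.057  0.0606]
cap ctr (0.5337, 0.0126) size 0.0189 0.0206 ang 46.0 mean [0.5338 0.013 ] [0.0417 0.046  0.05  ]
gap ctr (0.5449, 0.2819) size 0.0456 0.0459 ang 9.0 mean [0.5446 0.2821] [0.0012 0.005  0.0085]
lane ctr (0.545, 0.282) size 0.2731 0.0738 ang 8.1 mean [0.5397 0.2767] [0.0016 0.0064 0.0193]Traceback (most recent call last):
  File "<stdin>", line 16, in <module>
  File "<stdin>", line 8, in rect
  File "h.py", line 9, in plane
    e,d=ray(n,u,v); return e+d*(z-e[2])/d[2]
        ~~~^^^^^^^
  File "h.py", line 7, in ray
    c,M,e=cam(n); d=M@np.array([(u-c['cx'])/c['fx'],(v-c['cy'])/c['fy'],1.]); return e,d
          ~~~^^^
  File "h.py", line 5, in cam
    c=r.calibration(n); return c,R.from_quat(c['orientation']).as_matrix(),np.array(c['eye'])
ValueError: time passes only in moves, steps and waits
```

```bash
python3 - <<'E'
s=open('h.py').read()
s=s.replace("r.calibration(","cal(").replace("def cam(n)","""import functools
@functools.lru_cache(None)
def cal(n): return r.calibration(n)
def cam(n)""",1)
open('h.py','w').write(s)
E
python3 - <<'E'
from h import *
f=np.load('pics/top0.npz');p,d=f['p'],f['d'];W=cloud('top',d)
hsv=cv2.cvtColor(p,cv2.COLOR_RGB2HSV);H,S,V=[hsv[...,i].astype(int) for i in range(3)]
U=np.arange(640)[None]+0*H;Vv=np.arange(400)[:,None]+0*H
def rect(n,m,z):
    m=m.astype(np.uint8);cs,_=cv2.findContours(m,cv2.RETR_EXTERNAL,cv2.CHAIN_APPROX_NONE);c=max(cs,key=cv2.contourArea)
    v,u=np.nonzero(cv2.drawContours(np.zeros_like(m),[c],-1,1,-1))
    P=np.array([plane('top',a,b,z)[:2] for a,b in zip(u,v)],np.float32)
    (cx,cy),(w,h),a=cv2.minAreaRect(P);print(n,'ctr',(round(cx,4),round(cy,4)),'size',round(w,4),round(h,4),'ang',round(a,1),'mean',P.mean(0).round(4))
rect('board fixture',(U>240)&(U<355)&(Vv>175)&(Vv<280)&((S<60)&(V>150)|(H>60)&(H<95)),.012)
Y=(U>380)&(Vv<230)&(H>18)&(H<32)&(S>110)&(V>60)
v,u=np.nonzero(Y&(W[...,2]>.06)); Q=W[v,u]; 
c=Q.mean(0);w=np.linalg.svd(Q-c)[2][0];w*=np.sign(w[2]);print('probe top cloud',c.round(4),w.round(3),'tilt',np.degrees(np.arccos(w[2])).round(1),'z range',Q[:,2].min(),Q[:,2].max())
print('uv',u.min(),u.max(),v.min(),v.max())
g=np.load('pics/scene0.npz');p2,d2=g['p'],g['d'];W2=cloud('scene',d2);h2=cv2.cvtColor(p2,cv2.COLOR_RGB2HSV).astype(int)
Y2=(W2[...,2]>.06)&(h2[...,0]>18)&(h2[...,0]<34)&(h2[...,1]>110)&(W2[...,1]<-.2)&(W2[...,1]>-.45)&(W2[...,0]>.4)
v,u=np.nonzero(Y2);Q=W2[v,u];c=Q.mean(0);w=np.linalg.svd(Q-c)[2][0];w*=np.sign(w[2]);print('probe scene',len(u),c.round(4),w.round(3),Q[:,2].min().round(3),Q[:,2].max().round(3),u.min(),u.max(),v.min(),v.max())
print(W2[250,250],W2[200,450])
save('t2.png',p,(370,165,450,225),9);save('s2.png',p2,(205,160,275,240),7)
E
```

```text
board fixture ctr (0.506, -0.0173) size 0.2405 0.201 ang 78.1 mean [ 0.5047 -0.0173]
probe top cloud [ 0.586  -0.3075  0.1115] [ 0.008 -0.431  0.902] tilt 25.6 z range 0.06852481121302478 0.14488309671958866
uv 402 424 189 199
probe scene 207 [ 0.5921 -0.3116  0.1111] [-0.018 -0.436  0.9  ] 0.071 0.143 219 239 175 201
[ 0.68809235 -0.23584117  0.00114392] [0.45257439 0.24515448 0.0542709 ]
```

View pics/t2.png

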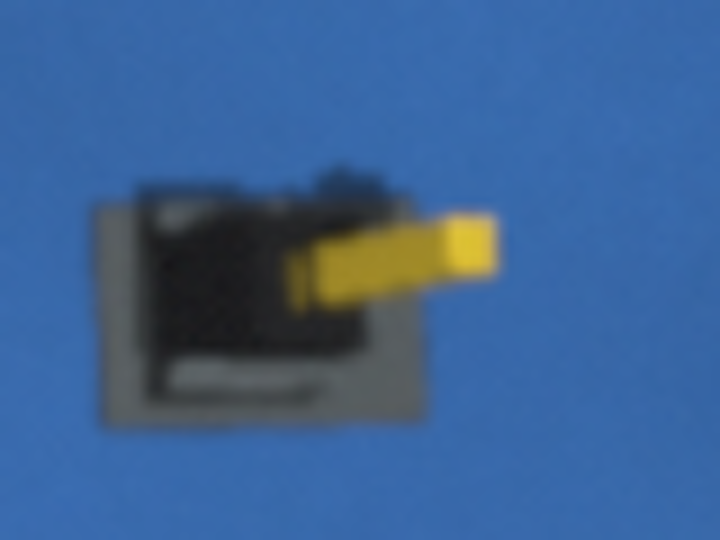

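View pics/s2.png

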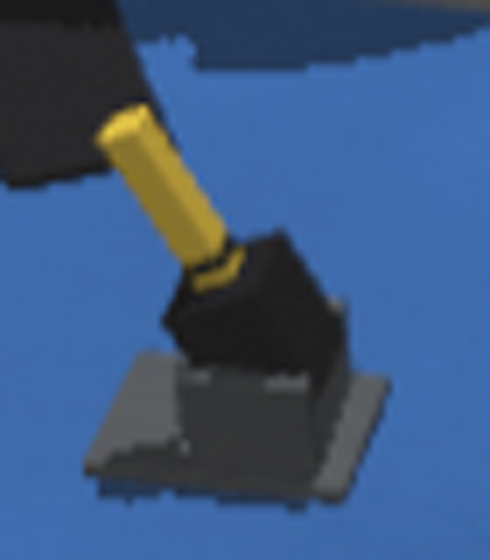

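Call:
arm_command(plan=[[0.088,0,-0.02,-0.02,0],[0.088,0.005,-0.04,-0.041,0],[0.088,0.005,-0.042,-0.043,0],[0.088,0.005,-0.042,-0.043,0],[0.088,0.005,-0.042,-0.043,0],[0.088,0.005,-0.042,-0.043,0],[0.088,0.005,-0.042,-0.043,0],[0.088,0.005,-0.042,-0.043,0],[0.088,0.005,-0.042,-0.043,0],[0.088,0.005,-0.042,-0.043,0],[0.088,0.005,-0.042,-0.043,0],[0.088,0.005,-0.036,-0.042,0]])

```text
clock: 1.65
tool_pos: [0.5134, -0.0014, 0.1835]
eef_rot: [-0.699, -0.103, 0.7, -0.103]
contact_force: [0.6, -0.3, 0.1]
opening: 0.997
```

Call:
arm_command(plan=[[0.088,0.01,0,0,-0.1],[0.088,0.01,0,0,-0.15],[0.088,0,0,0,-0.139],[0.088,0,0,0,0]])

```text
clock: 2.15
tool_pos: [0.5126, -0.0037, 0.1635]
eef_rot: [-0.667, -0.236, 0.667, -0.235]
contact_force: [-0.1, 0.3, 0.8]
opening: 1.0
```

```bash
cat >> h.py <<'E'
def tool():
    s=r.get_state();T=R.from_quat(s['eef_rot']).as_matrix()
    print('t',round(s['clock'],2),'tcp',s['tool_pos'].round(4),'yang',np.degrees(np.arctan2(T[1,1],T[0,1])).round(1),'xz',T[:,0].round(3),'F',s['contact_force'].round(2),'open mm',round(s['opening']*88.1,1)); return s,T
def need(target,yang=None):
    s,T=tool(); d=T.T@(np.array(target)-s['tool_pos']); print('shift tool',d.round(4))
    if yang is not None:
        a=np.degrees(np.arctan2(T[1,1],T[0,1])); print('roll',np.radians(-((yang-a+90)%180-90)).round(3))
E
python3 - <<'E'
from h import *
need((0.5129,-0.0025,0.02),-51)
s=r.get_state();p,d=r.snapshot('wrist');save('w1.png',p);np.savez('pics/w1.npz',p=p,d=d)
for P in [(0.4931,-0.0185,.056),(0.5129,-0.0025,.056)]: print(wproj(P,s))
E
```

```text
t 2.15 tcp [ 0.5126 -0.0037  0.1635] yang -51.1 xz [-0.001  0.    -1.   ] F [-0.09  0.27  0.82] open mm 88.1
shift tool [ 0.1435 -0.0006 -0.001 ]
roll -0.001
[320.8464764  225.61121998]
[320.79744074 197.31770719]
```

View pics/w1.png

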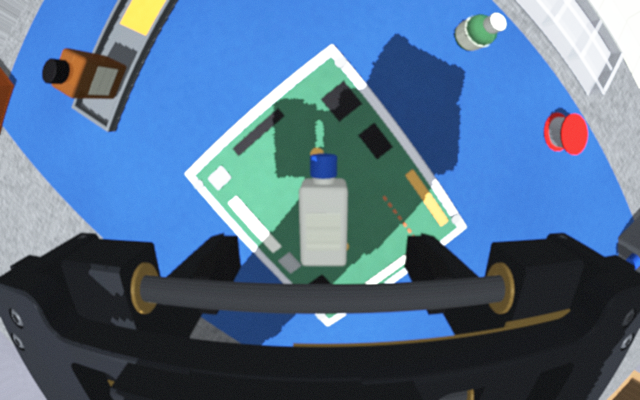

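Run:
```python
from h import *
s=r.get_state();T=R.from_quat(s['eef_rot']).as_matrix()
f=np.load('pics/w1.npz');save('w1z.png',f['p'],(270,130,380,290),3.7)
for uv in [(304,182),(345,181),(301,265),(347,265),(324,181),(324,266),(323,156)]:
    P=wplane(*uv,.056,s);print(uv,P.round(4),'tool',(T.T@(P-s['tool_pos'])).round(4), f['d'][uv[1],uv[0]])
```

```text
(304, 182) [0.5146 0.0167 0.056 ] tool [ 0.1076 -0.0147 -0.0142] 0.2787868
(345, 181) [ 0.5368 -0.0096  0.056 ] tool [ 0.1076  0.0197 -0.0151] 0.2924912
(301, 265) [ 0.4517 -0.0286  0.056 ] tool [ 0.1076 -0.0189  0.0631] 0.3249784
(347, 265) [ 0.4781 -0.0615  0.056 ] tool [0.1076 0.0233 0.0632] 0.32523724
(324, 181) [0.5257 0.0041 0.056 ] tool [ 0.1076  0.002  -0.0151] 0.2681741
(324, 266) [ 0.4642 -0.0456  0.056 ] tool [0.1076 0.0022 0.064 ] 0.32503814
(323, 156) [0.5416 0.018  0.056 ] tool [ 0.1076  0.0012 -0.0362] 0.26202813
```

View pics/w1z.png

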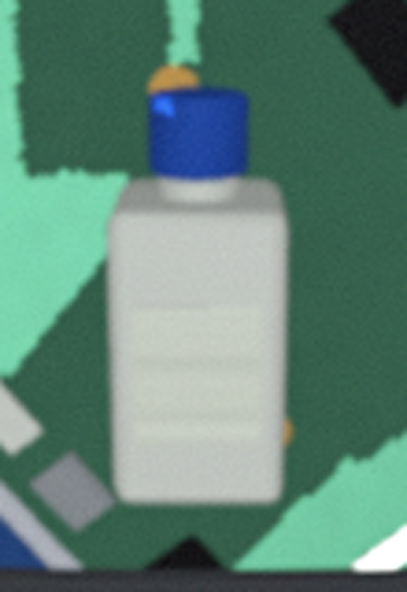

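Call:
arm_command(plan=[[0.088,0.03,0.002,0,0],[0.088,0.05,0,0,0],[0.088,0.045,0,0,0],[0.088,0.019,0,0,0],[0.06,0,0,0,0],[0.045,0,0,0,0],[0.036,0,0,0,0],[0.036,0,0,0,0],[0.036,0,0,0,0]], force=5)

```text
clock: 3.32
tool_pos: [0.5143, -0.0051, 0.0202]
eef_rot: [0.667, 0.236, -0.666, 0.236]
contact_force: [0.7, 0.4, 2.6]
opening: 0.478
```

Call:
arm_command(plan=[[0.036,-0.01,0,0,0],[0.036,-0.02,0,0,0],[0.036,-0.02,0,0,0],[0.036,-0.02,0,0,0],[0.036,0,0,0,0]])

```text
clock: 3.95
tool_pos: [0.5149, -0.0053, 0.0912]
eef_rot: [0.668, 0.236, -0.666, 0.236]
contact_force: [0.5, -0.3, -2.0]
opening: 0.479
```

Run:
```python
from h import *
tool();p,d=r.snapshot('wrist');save('w2.png',p);p,d=r.snapshot('scene');save('s3.png',p,(250,130,450,260),4)
```

```text
t 3.95 tcp [ 0.5149 -0.0053  0.0912] yang -51.0 xz [ 0.003  0.    -1.   ] F [ 0.5  -0.33 -1.96] open mm 42.2
```

View pics/w2.png

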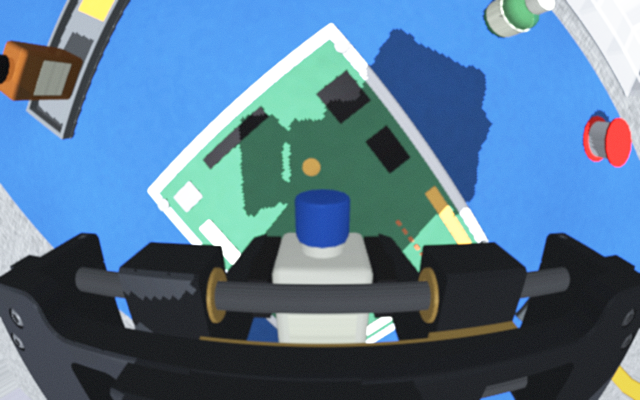

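View pics/s3.png

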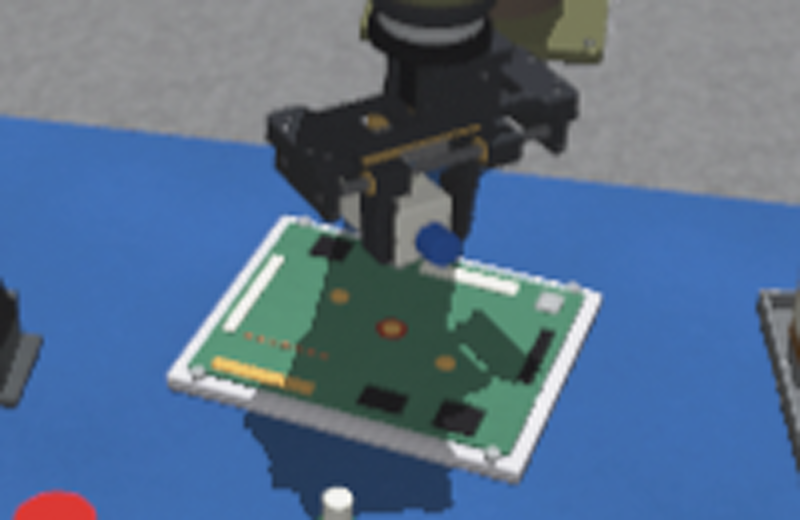

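Call:
arm_command(plan=[[0.036,0.02,0,0,0],[0.036,0.02,0,0,0],[0.036,0,0,0,0]])

```text
clock: 4.42
tool_pos: [0.5124, -0.0052, 0.0479]
eef_rot: [-0.665, -0.237, 0.668, -0.236]
contact_force: [-0.5, 0.5, -0.9]
opening: 0.476
```

Call:
arm_command(plan=[[0.036,0,0,0,0],[0.036,0,0,0,0],[0.036,-0.03,0,0,0],[0.036,-0.02,0,0,0],[0.036,0,0,0,0]], force=3)

```text
clock: 5.05
tool_pos: [0.5152, -0.0053, 0.1013]
eef_rot: [0.668, 0.236, -0.665, 0.236]
contact_force: [0.5, 0.2, -2.5]
opening: 0.475
```

Run:
```python
from h import *
tool();p,d=r.snapshot('scene');save('s4.png',p,(250,130,450,260),4)
```

```text
t 5.05 tcp [ 0.5152 -0.0053  0.1013] yang -51.0 xz [ 0.004  0.    -1.   ] F [ 0.55  0.17 -2.53] open mm 41.8
```

View pics/s4.png

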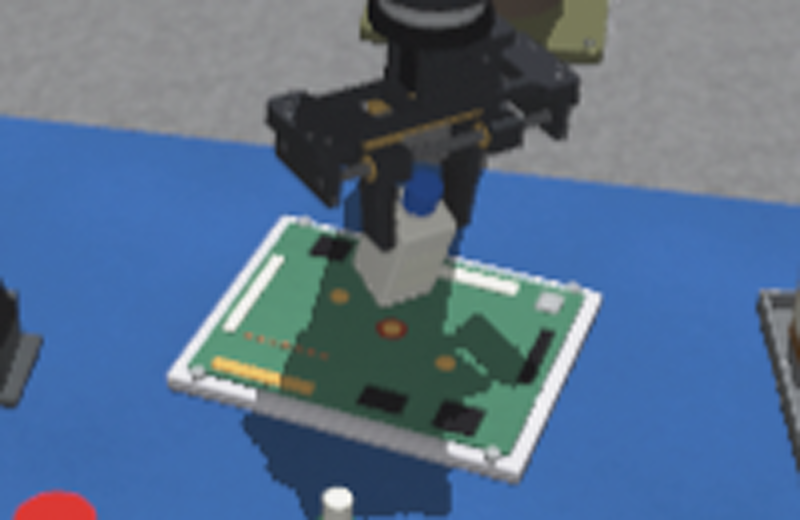

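Call:
arm_command(plan=[[0.036,0,0,0,0],[0.036,0,0,0,0],[0.036,0,0,0,0]])

```text
clock: 5.48
tool_pos: [0.5137, -0.0052, 0.0992]
eef_rot: [-0.666, -0.236, 0.667, -0.236]
contact_force: [-0.8, -0.2, -1.2]
opening: 0.476
```

Run:
```python
from h import *
tool();p,d=r.snapshot('scene');save('s5.png',p,(250,130,450,260),4)
```

```text
t 5.47 tcp [ 0.5137 -0.0052  0.0992] yang -51.0 xz [-0.001 -0.    -1.   ] F [-0.85 -0.16 -1.23] open mm 41.9
```

View pics/s5.png

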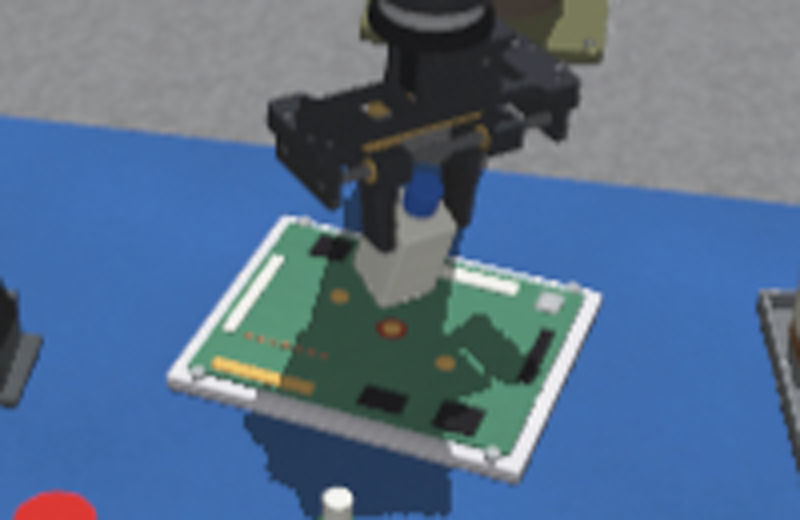

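Run:
```python
from h import *
s,T=tool();p,d=r.snapshot('scene');W=cloud('scene',d)
hsv=cv2.cvtColor(p,cv2.COLOR_RGB2HSV).astype(int)
m=(hsv[...,1]<70)&(hsv[...,2]>90)&(np.linalg.norm(W[...,:2]-s['tool_pos'][:2],axis=2)<.075)&(W[...,2]>.03)&(W[...,2]<.15)
Q=W[m];L=(Q-s['tool_pos'])@T
print(len(Q),L.min(0).round(3),L.max(0).round(3))
# faces: facing camera; local z vs x (down)
for y0 in np.arange(-.03,.03,.006):
    k=(L[:,1]>y0)&(L[:,1]<y0+.006)
    if k.sum()>8: print(y0.round(3),k.sum(),'z=a*x+b',np.polyfit(L[k,0],L[k,2],1).round(3),L[k].min(0).round(3),L[k].max(0).round(3))
p,d=r.snapshot('wrist');save('w3.png',p)
```

```text
t 5.53 tcp [ 0.5138 -0.0052  0.0993] yang -51.0 xz [-0.001 -0.    -1.   ] F [-0.48 -0.42 -1.55] open mm 42.2
384 [-0.024 -0.021 -0.02 ] [0.057 0.025 0.039]
-0.018 35 z=a*x+b [ 0.212 -0.009] [-0.019 -0.018 -0.015] [ 0.056 -0.012  0.008]
-0.012 40 z=a*x+b [ 0.234 -0.009] [-0.02  -0.012 -0.016] [ 0.057 -0.006  0.01 ]
-0.006 40 z=a*x+b [ 0.264 -0.01 ] [-0.016 -0.006 -0.017] [ 0.054 -0.     0.008]
-0.0 38 z=a*x+b [ 0.151 -0.007] [-0.024  0.    -0.017] [0.053 0.006 0.02 ]
0.006 45 z=a*x+b [ 0.08  -0.006] [-0.023  0.006 -0.017] [0.05  0.012 0.013]
0.012 50 z=a*x+b [ 0.137 -0.006] [-0.022  0.012 -0.02 ] [0.056 0.018 0.01 ]
0.018 130 z=a*x+b [ 0.498 -0.002] [-0.015  0.018 -0.018] [0.057 0.024 0.039]
```

View pics/w3.png

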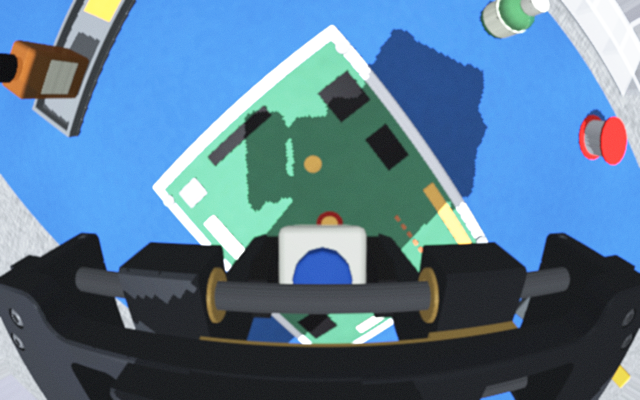

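Call:
arm_command(plan=[[0.036,0,0,0,0],[0.036,-0.01,0,0,0.08],[0.036,-0.01,0,0,0.13],[0.036,0,0,0,0.13],[0.036,0,0,0,0.12],[0.036,0,0,0,0.072],[0.036,0,0,0,0]], force=12)

```text
clock: 6.5
tool_pos: [0.514, -0.0051, 0.1197]
eef_rot: [0.705, 0.053, -0.705, 0.053]
contact_force: [-0.2, 0.6, -0.9]
opening: 0.478
```

Run:
```python
from h import *
need((0.5407,0.2814,.11),-81.5)
```

```text
t 6.5 tcp [ 0.514  -0.0051  0.1197] yang -81.4 xz [ 0. -0. -1.] F [-0.25  0.56 -0.85] open mm 42.1
shift tool [ 0.0097 -0.2793 -0.0692]
roll 0.001
```

Call:
arm_command(plan=[[0.036,0,-0.015,-0.004,0],[0.036,0,-0.035,-0.009,0],[0.036,0,-0.045,-0.011,0],[0.036,0,-0.05,-0.012,0],[0.036,0,-0.05,-0.012,0],[0.036,0,-0.045,-0.011,0],[0.036,0,-0.028,-0.007,0],[0.036,0,-0.011,-0.003,0],[0.036,0,0,0,0],[0.036,0,0,0,0]])

```text
clock: 7.75
tool_pos: [0.541, 0.2787, 0.1196]
eef_rot: [-0.705, -0.051, 0.705, -0.052]
contact_force: [0.2, -0.9, -0.9]
opening: 0.474
```

Run:
```python
from h import *
need((0.5407,0.2814,.11),-81.5)
s,T=tool()
p,d=r.snapshot('wrist');save('w4.png',p)
p,d=r.snapshot('scene');save('s6.png',p,(370,120,530,280),3.7);W=cloud('scene',d)
hsv=cv2.cvtColor(p,cv2.COLOR_RGB2HSV).astype(int)
m=(hsv[...,1]<70)&(hsv[...,2]>90)
L=(W-s['tool_pos'])@T
m&=(abs(L[...,1])<.021)&(abs(L[...,2])<.05)&(L[...,0]>.0)&(L[...,0]<.06)
q=L[m];print(len(q))
for x0 in np.arange(-0.02,.06,.01):
    k=(q[:,0]>x0)&(q[:,0]<x0+.01)
    if k.sum()>4: print(x0.round(2),k.sum(),np.median(q[k],0).round(4),q[k].min(0).round(3),q[k].max(0).round(3))
```

```text
t 7.75 tcp [0.541  0.2787 0.1196] yang -81.6 xz [-0.    -0.002 -1.   ] F [ 0.19 -0.95 -0.94] open mm 41.8
shift tool [ 0.0096 -0.0027 -0.0001]
roll -0.002
t 7.75 tcp [0.541  0.2787 0.1196] yang -81.6 xz [-0.    -0.002 -1.   ] F [ 0.19 -0.95 -0.94] open mm 41.8
203
0.0 38 [ 0.0052  0.0038 -0.0122] [ 0.    -0.019 -0.015] [ 0.01   0.021 -0.009]
0.01 38 [ 0.0152  0.0007 -0.0087] [ 0.01  -0.017 -0.012] [ 0.019  0.021 -0.005]
0.02 37 [ 0.0251  0.002  -0.0051] [ 0.02  -0.016 -0.008] [ 0.03   0.021 -0.001]
0.03 39 [ 0.0352  0.0022 -0.0007] [ 0.03  -0.016 -0.004] [0.04  0.021 0.043]
0.04 36 [0.045  0.0019 0.0026] [ 0.041 -0.016 -0.002] [0.05  0.021 0.005]
0.05 15 [0.0526 0.0017 0.0053] [ 0.051 -0.016  0.004] [0.056 0.02  0.009]
```

View pics/w4.png

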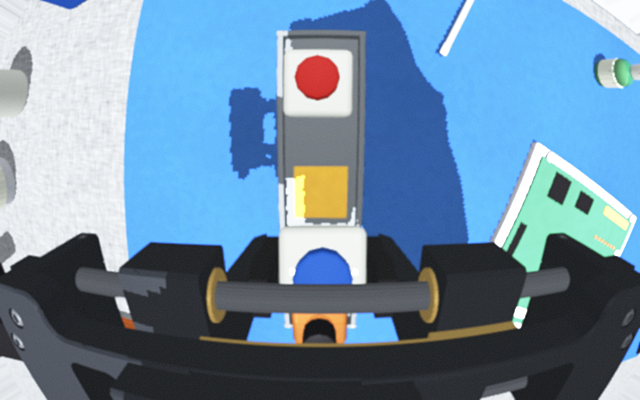

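View pics/s6.png

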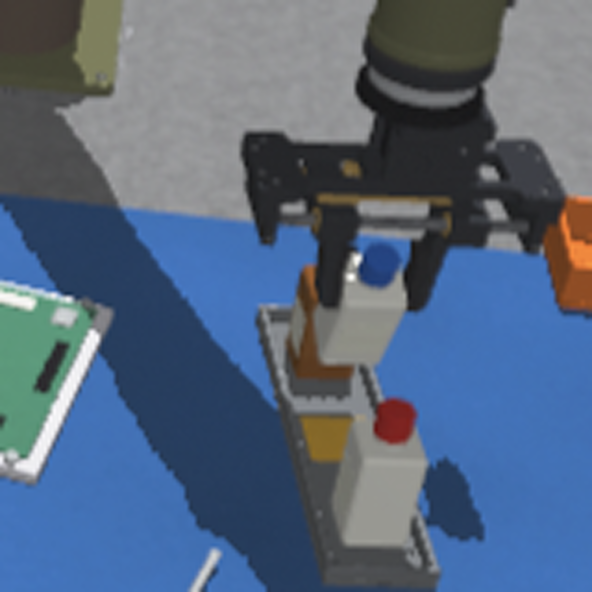

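Run:
```python
from h import *
s,T=tool()
for uv in [(296,166),(348,166),(348,218),(293,218),(322,192),(317,77)]:
    P=wplane(*uv,.004 if uv!=(317,77) else .104,s);print(uv,P.round(4),(T.T@(P-s['tool_pos'])).round(4))
print(wproj((.5447,.282,.004),s))
```

```text
t 7.85 tcp [0.5411 0.2789 0.1197] yang -81.6 xz [-0.    -0.001 -1.   ] F [ 0.44 -0.16 -1.42] open mm 42.1
(296, 166) [0.5645 0.3043 0.004 ] [ 0.1157 -0.0218 -0.0269]
(348, 166) [0.571  0.2602 0.004 ] [ 0.1158  0.0228 -0.0269]
(348, 218) [0.5248 0.2524 0.004 ] [0.1158 0.0237 0.02  ]
(293, 218) [0.5176 0.3011 0.004 ] [ 0.1157 -0.0255  0.02  ]
(322, 192) [0.545  0.2789 0.004 ] [ 0.1157  0.0005 -0.0039]
(317, 77) [0.629  0.2939 0.104 ] [ 0.0157 -0.0021 -0.0892]
[318.38124755 191.85383423]
```

Call:
arm_command(plan=[[0.036,0.015,-0.001,-0.013,0],[0.036,0.025,0,-0.014,0],[0.036,0.02,0,0,0],[0.036,0.006,0,0,0],[0.036,0,0,0,0]])

```text
clock: 8.48
tool_pos: [0.57, 0.2855, 0.0541]
eef_rot: [0.707, 0.052, -0.704, 0.052]
contact_force: [1.6, -0.5, 4.6]
opening: 0.475
```

Call:
arm_command(plan=[[0.036,0.001,0,0,0],[0.036,0.001,0,0,0],[0.036,0.001,0,0,0]], force=4)

```text
clock: 8.85
tool_pos: [0.5686, 0.2853, 0.051]
eef_rot: [0.706, 0.052, -0.704, 0.052]
contact_force: [0.8, -0.7, 5.3]
opening: 0.475
```

Run:
```python
from h import *
s,T=tool()
```

```text
t 8.85 tcp [0.5686 0.2853 0.051 ] yang -81.5 xz [ 0.002 -0.    -1.   ] F [ 0.84 -0.68  5.25] open mm 41.8
```

Call:
arm_command(plan=[[0.036,0,0,0.005,0],[0.036,0,0,0.005,0],[0.036,0,0,0.005,0],[0.036,0,0,0.004,0],[0.036,0.001,0,0.003,0],[0.036,0.001,0,0.001,0],[0.036,0,0,0,0]])

```text
clock: 9.72
tool_pos: [0.5445, 0.2827, 0.0491]
eef_rot: [-0.705, -0.053, 0.705, -0.053]
contact_force: [-2.1, -0.0, 5.3]
opening: 0.477
```

Run:
```python
from h import *
s,T=tool()
p,d=r.snapshot('wrist');save('w5.png',p)
p,d=r.snapshot('scene');save('s7.png',p,(370,120,530,280),3.7);W=cloud('scene',d)
hsv=cv2.cvtColor(p,cv2.COLOR_RGB2HSV).astype(int)
m=(hsv[...,1]<70)&(hsv[...,2]>90)
L=(W-s['tool_pos'])@T
m&=(abs(L[...,1])<.021)&(abs(L[...,2])<.04)&(L[...,0]>-.02)&(L[...,0]<.06)
q=L[m];print(len(q))
for x0 in np.arange(-0.02,.06,.01):
    k=(q[:,0]>x0)&(q[:,0]<x0+.01)
    if k.sum()>4: print(x0.round(2),k.sum(),np.median(q[k],0).round(4))
```

```text
t 9.72 tcp [0.5445 0.2827 0.0491] yang -81.5 xz [-0.  0. -1.] F [-2.09 -0.01  5.28] open mm 42.0
221
-0.02 46 [-0.0163  0.0014 -0.0129]
-0.01 53 [-0.0063  0.0028 -0.0126]
0.0 38 [ 0.0051  0.0064 -0.012 ]
0.01 28 [ 0.0132  0.0074 -0.0109]
0.02 23 [ 0.0237  0.0129 -0.0107]
0.03 23 [ 0.0358  0.012  -0.009 ]
0.04 10 [ 0.0431  0.0148 -0.0074]
```

View pics/w5.png

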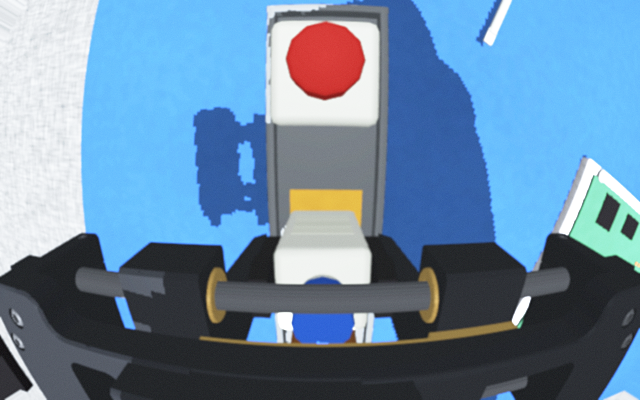

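View pics/s7.png

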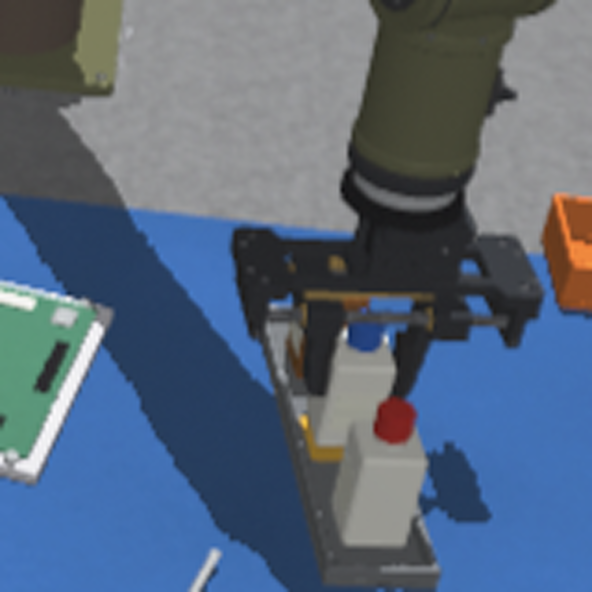

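Call:
arm_command(plan=[[0.036,0,0,0,0],[0.036,0,0,0,0],[0.036,-0.003,0,-0.002,0],[0.036,-0.002,0,-0.005,0],[0.036,0,0,-0.003,0],[0.036,0.003,0,0,0],[0.036,0.002,0,0,0]], force=10)

```text
clock: 10.7
tool_pos: [0.5544, 0.2839, 0.0489]
eef_rot: [-0.705, -0.052, 0.705, -0.053]
contact_force: [-3.1, -1.7, 14.3]
opening: 0.48
```

Call:
arm_command(plan=[[0.036,0.001,0,0,0],[0.036,0.001,0,0,0],[0.036,0,0,0.001,0],[0.036,0,0,0.001,0],[0.048,0,0,0,0],[0.055,0,0,0,0],[0.06,0,0,0,0],[0.06,0,0,0,0]], force=3)

```text
clock: 11.7
tool_pos: [0.5526, 0.2837, 0.0467]
eef_rot: [0.705, 0.053, -0.705, 0.053]
contact_force: [-0.5, 0.1, 0.3]
opening: 0.683
```

Run:
```python
from h import *
s,T=tool()
p,d=r.snapshot('wrist');save('w6.png',p)
```

```text
t 11.7 tcp [0.5526 0.2837 0.0467] yang -81.5 xz [ 0. -0. -1.] F [-0.51  0.11  0.27] open mm 60.1
```

View pics/w6.png

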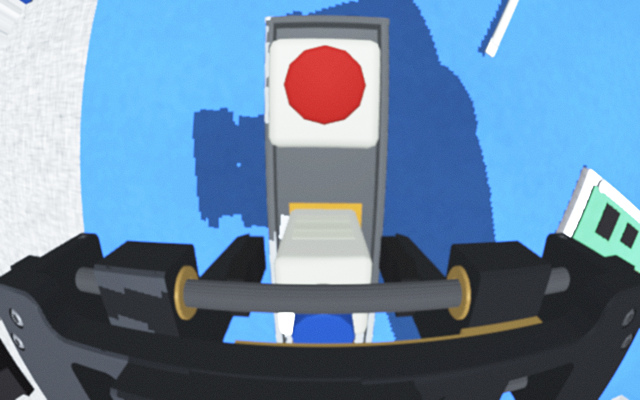

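Call:
arm_command(plan=[[0.062,-0.02,0,0,0],[0.07,-0.04,0,0,0],[0.08,-0.05,0,0,0],[0.08,-0.05,0,0,0],[0.08,-0.02,0.01,0,0]])

```text
clock: 12.38
tool_pos: [0.5554, 0.2754, 0.2317]
eef_rot: [0.707, 0.054, -0.703, 0.052]
contact_force: [0.7, 0.3, -0.2]
opening: 0.909
```

Run:
```python
from h import *
need((0.58,-0.20,.23),0); print(r.get_state()['q'].round(2))
```

```text
t 12.38 tcp [0.5554 0.2754 0.2317] yang -81.4 xz [ 0.006  0.004 -1.   ] F [ 0.68  0.34 -0.21] open mm 80.1
shift tool [-1.000e-04  4.737e-01  4.680e-02]
roll -1.421
[-0.59  0.69  0.1   1.61 -0.08  0.85 -1.88]
```

Call:
arm_command(plan=[[0.08,0,0.03,0.003,0],[0.08,0,0.05,0.005,0],[0.08,0,0.055,0.005,0],[0.08,0,0.055,0.006,0],[0.08,0,0.055,0.006,0],[0.08,0,0.055,0.006,0],[0.08,0,0.055,0.006,0],[0.08,0,0.055,0.005,0],[0.08,0,0.045,0.003,0],[0.08,0,0.019,0.002,0]])

```text
clock: 13.62
tool_pos: [0.5774, -0.2055, 0.228]
eef_rot: [0.706, 0.05, -0.705, 0.052]
contact_force: [-1.3, 0.1, 0.3]
opening: 0.909
```

Call:
arm_command(plan=[[0.06,0,0,0,-0.12],[0.05,0,0,0,-0.18],[0.05,0,0,0,-0.18],[0.05,0,0,0,-0.18],[0.05,0,0,0,-0.18],[0.05,0,0,0,-0.18],[0.05,0,0,0,-0.18],[0.05,0,0,0,-0.17],[0.05,0,0,0,-0.05],[0.05,0,0,0,0]])

```text
clock: 14.88
tool_pos: [0.5781, -0.2004, 0.2274]
eef_rot: [0.5, 0.5, -0.5, 0.5]
contact_force: [-0.3, 0.7, 1.0]
opening: 0.572
```

Run:
```python
from h import *
s,T=tool();print(s['q'].round(2))
p,d=r.snapshot('wrist');save('w7.png',p);np.savez('pics/w7.npz',p=p,d=d)
p,d=r.snapshot('top');save('t3.png',p,(150,130,450,330),2.6)
np.savez('pics/t3.npz',p=p,d=d)
p,d=r.snapshot('scene');save('s8.png',p,(180,140,500,290),2.5);np.savez('pics/s8.npz',p=p,d=d)
```

```text
t 14.88 tcp [ 0.5781 -0.2004  0.2274] yang -0.0 xz [ 0.     0.001 -1.   ] F [-0.33  0.68  1.02] open mm 50.4
[ 0.48  0.7  -0.39  1.61  0.32  0.89 -0.03]
```

View pics/w7.png

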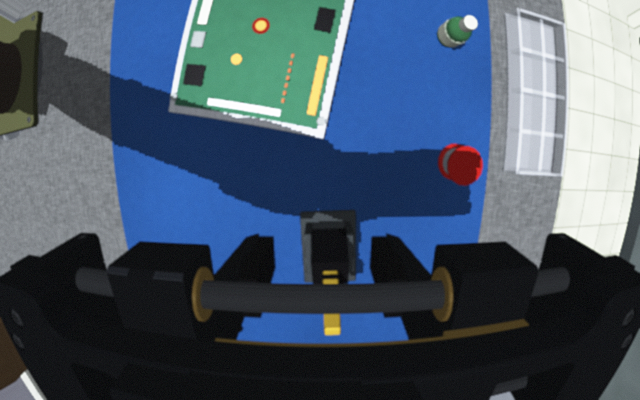

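View pics/t3.png

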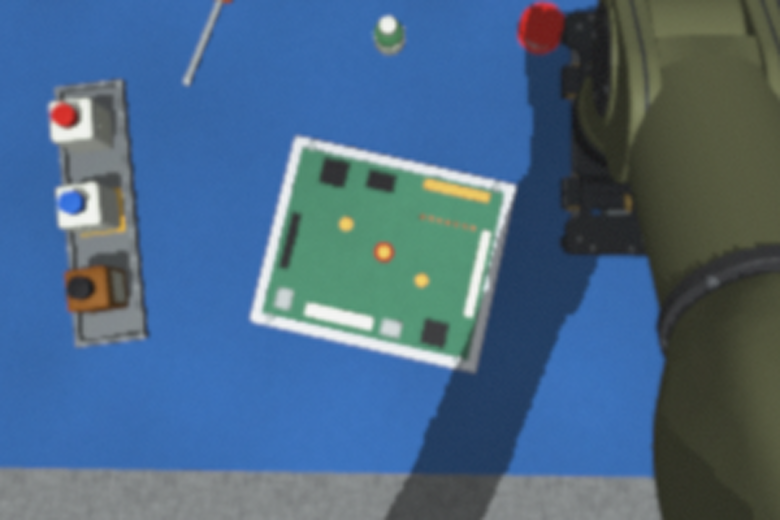

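View pics/s8.png

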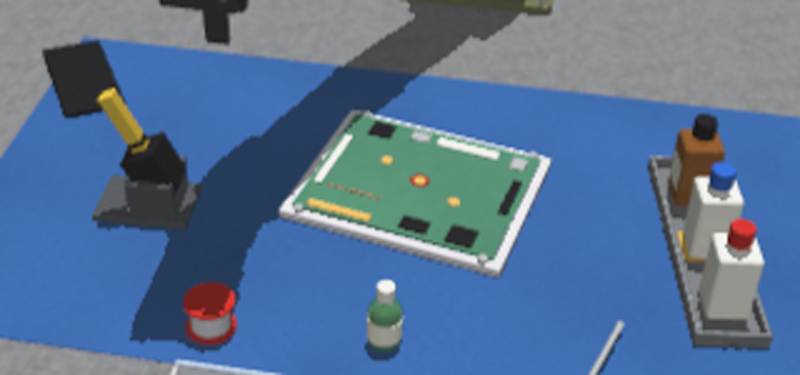

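Run:
```python
from h import *
s=r.get_state()
f=np.load('pics/t3.npz');p=f['p'];g=np.load('pics/s8.npz');p2=g['p'];w=np.load('pics/w7.npz')['p']
def ctr(p,lo,hi,box):
    h=cv2.cvtColor(p,cv2.COLOR_RGB2HSV); m=cv2.inRange(h,lo,hi);k=np.zeros_like(m);k[box[1]:box[3],box[0]:box[2]]=1;m*=k
    v,u=np.nonzero(m);return u.mean(),v.mean(),len(u)
c=ctr(p,(100,150,60),(130,255,255),(172,202,184,213));print('cap',c)
print('blue cap pos', plane('top',177.6,207.7,.103).round(4))
# pad: red ring: centroid of the non-green blob
def blob(p,box,name):
    q=p[box[1]:box[3],box[0]:box[2]].astype(int);m=(q[...,0]-q[...,1]>-5)
    v,u=np.nonzero(m);print(name,len(u),u.mean()+box[0],v.mean()+box[1]);return u.mean()+box[0],v.mean()+box[1]
a=blob(p,(290,219,306,236),'t');print(plane('top',*a,.0148).round(4))
b=blob(p2,(338,205,357,221),'s');print(plane('scene',*b,.0148).round(4))
c=blob(w,(248,13,275,39),'w');print(wplane(*c,.0148,s).round(4))
save('w7z.png',w,(290,200,370,345),4);save('s8z.png',p2,(205,160,275,240),7)
```

```text
cap (np.float64(177.20754716981133), np.float64(207.41509433962264), 53)
blue cap pos [0.5426 0.2799 0.103 ]
t 56 297.2857142857143 226.5
[ 0.5062 -0.0176  0.0148]
s 37 347.4054054054054 211.67567567567568
[ 0.5063 -0.0201  0.0148]
w 244 260.5081967213115 25.168032786885245
[ 0.5068 -0.0198  0.0148]
```

View pics/w7z.png

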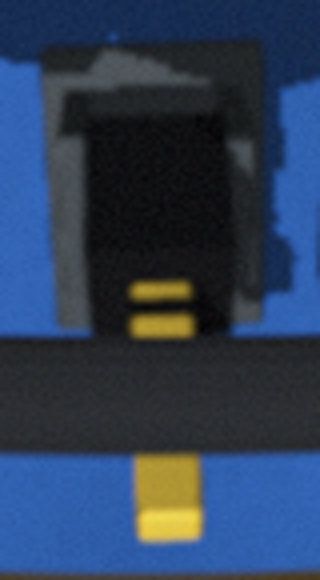

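Run:
```python
from h import *
s=r.get_state()
for n,uv,z in [('grip low edge L',(129/4+290,326/4+200),.078),('grip low R',(194/4+290,326/4+200),.078),('top L',(137.5/4+290,509/4+200),.142),('top R',(201/4+290,509/4+200),.142),('top far L',(140/4+290,540/4+200),.136),('top far R',(201/4+290,540/4+200),.136)]:
    print(n,wplane(*uv,z,s).round(4))
# top cam, first picture: end face of the grip, crop (370,165) x9
for uv,z in [((445/9+370,215/9+165),.142),((445/9+370,280/9+165),.142),((497/9+370,215/9+165),.136),((497/9+370,275/9+165),.136),((318/9+370,240/9+165),.078),((318/9+370,305/9+165),.078)]:
    print('top',plane('top',*uv,z).round(4))
```

```text
grip low edge L [ 0.5781 -0.3061  0.078 ]
grip low R [ 0.5958 -0.3063  0.078 ]
top L [ 0.5799 -0.3195  0.142 ]
top R [ 0.5947 -0.3197  0.142 ]
top far L [ 0.5806 -0.3342  0.136 ]
top far R [ 0.5955 -0.3344  0.136 ]
top [ 0.5935 -0.3181  0.142 ]
top [ 0.5757 -0.3177  0.142 ]
top [ 0.5947 -0.3338  0.136 ]
top [ 0.5782 -0.3335  0.136 ]
top [ 0.5963 -0.298   0.078 ]
top [ 0.5774 -0.2978  0.078 ]
```

Run:
```python
from h import *
d=np.load('pics/w7.npz')['d'];p=np.load('pics/w7.npz')['p'];print(d[325,333],d[280,330],d[240,330])
```

```text
0.27683488 0.31505838 0.3411921
```

Run:
```python
from h import *
need((.587,-.318,.1017),0)
```

```text
t 15.03 tcp [ 0.578  -0.2011  0.2271] yang -0.1 xz [ 0. -0. -1.] F [ 0.9   0.   -0.17] open mm 50.0
shift tool [0.1254 0.0092 0.1168]
roll -0.002
```

Call:
arm_command(plan=[[0.05,0,0.004,0.04,0],[0.05,0,0.005,0.05,0],[0.05,0.02,0,0.027,0],[0.05,0.05,0,0,0],[0.05,0.04,0,0,0],[0.05,0.015,0,0,0],[0.05,0,0,0,0]])

```text
clock: 15.9
tool_pos: [0.5866, -0.3186, 0.1015]
eef_rot: [-0.5, -0.5, 0.501, -0.499]
contact_force: [0.1, 0.6, 1.2]
opening: 0.566
```

Run:
```python
from h import *
need((.587,-.318,.1017),0)
p,d=r.snapshot('wrist');save('w8.png',p)
p,d=r.snapshot('scene');save('s9.png',p,(180,130,300,240),6)
```

```text
t 15.9 tcp [ 0.5866 -0.3186  0.1015] yang -0.1 xz [-0.001  0.    -1.   ] F [0.14 0.57 1.23] open mm 49.9
shift tool [-0.0002  0.0004 -0.0006]
roll -0.002
```

View pics/w8.png

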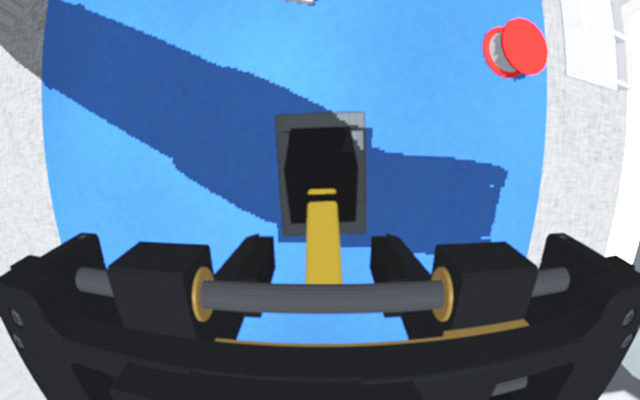

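View pics/s9.png

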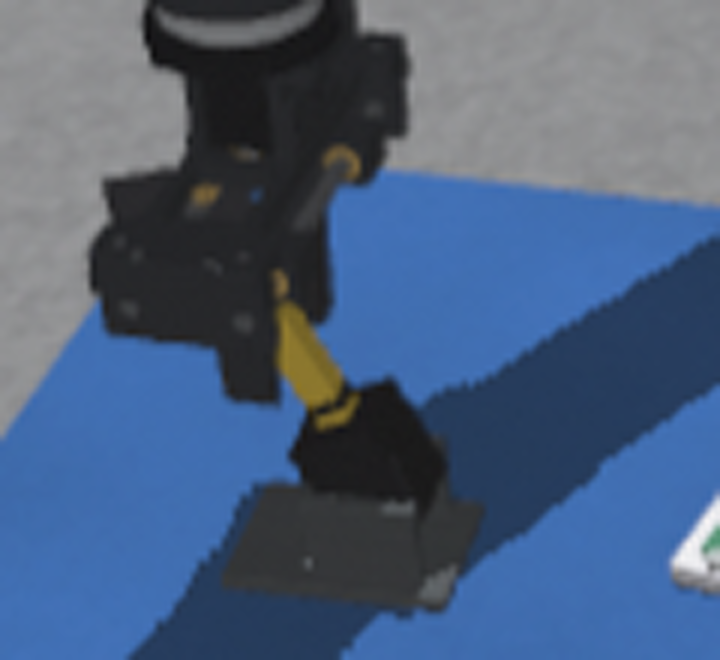

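Call:
arm_command(plan=[[0.03,0,0,0,0],[0.01,0,0,0,0],[0.01,0,0,0,0],[0.01,0,0,0,0],[0.01,0,0,0,0]], force=15)

```text
clock: 16.62
tool_pos: [0.5867, -0.3191, 0.1019]
eef_rot: [-0.5, -0.499, 0.501, -0.5]
contact_force: [-1.2, 0.3, 1.3]
opening: 0.18
```

Call:
arm_command(plan=[[0.01,-0.0045,0,0.0021,0],[0.01,-0.0091,0,0.0042,0],[0.01,-0.0091,0,0.0042,0],[0.01,-0.0091,0,0.0042,0],[0.01,-0.0091,0,0.0042,0],[0.01,-0.0072,0,0.0034,0],[0.01,0,0,0,0],[0.01,0,0,0,0]])

```text
clock: 17.62
tool_pos: [0.5864, -0.3409, 0.1495]
eef_rot: [-0.5, -0.5, 0.5, -0.499]
contact_force: [-0.3, -0.4, -0.3]
opening: 0.177
```

Run:
```python
from h import *
tool()
p,d=r.snapshot('wrist');save('w9.png',p)
p,d=r.snapshot('scene');save('s10.png',p,(180,130,300,240),6)
```

```text
t 17.62 tcp [ 0.5864 -0.3409  0.1495] yang -0.1 xz [-0.001  0.    -1.   ] F [-0.32 -0.41 -0.26] open mm 15.6
```

View pics/w9.png

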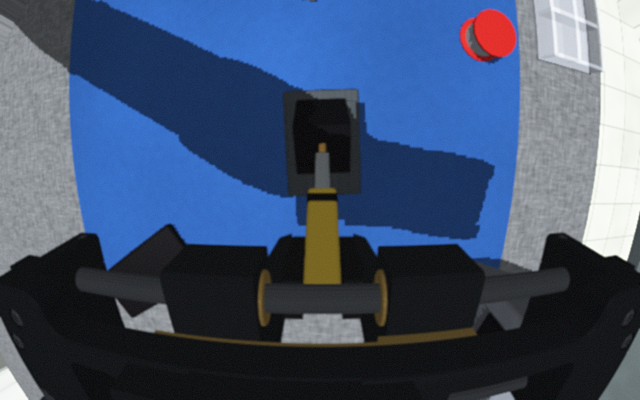

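View pics/s10.png

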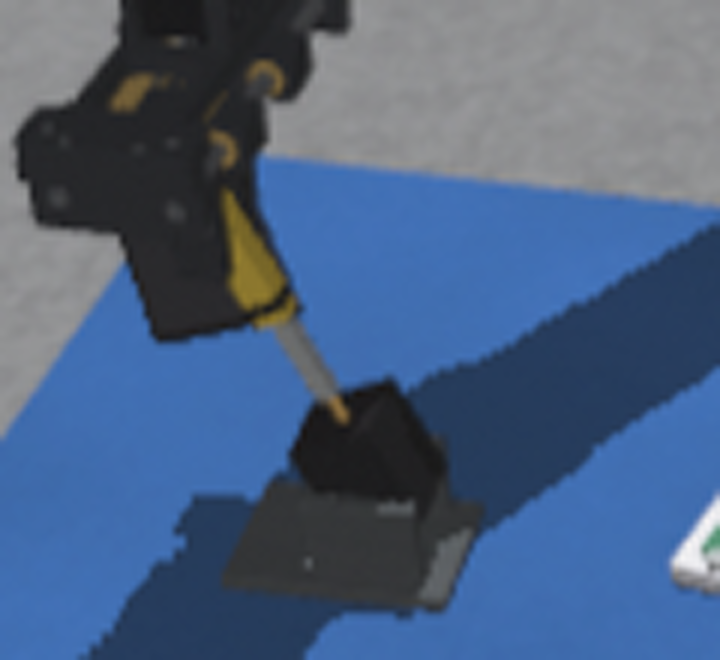

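Call:
arm_command(plan=[[0.01,0,0,0,0],[0.01,-0.0031,0,-0.0072,0],[0.01,-0.0025,0,-0.0074,0],[0.01,-0.002,0,-0.0075,0],[0.01,-0.0015,0,-0.0077,0],[0.01,-0.001,0,-0.0077,0],[0.01,-0.0004,0,-0.0098,0],[0.01,0,0,-0.004,0],[0.01,0,0,0,0]], force=4)

```text
clock: 18.85
tool_pos: [0.5867, -0.2894, 0.1603]
eef_rot: [0.5, 0.5, -0.5, 0.5]
contact_force: [-0.4, -0.3, -1.4]
opening: 0.183
```

Run:
```python
from h import *
tool()
p,d=r.snapshot('wrist');save('w10.png',p)
p,d=r.snapshot('scene');save('s11.png',p,(180,130,300,240),6)
```

```text
t 18.85 tcp [ 0.5867 -0.2894  0.1603] yang -0.1 xz [-0.  0. -1.] F [-0.44 -0.29 -1.38] open mm 16.1
```

View pics/w10.png

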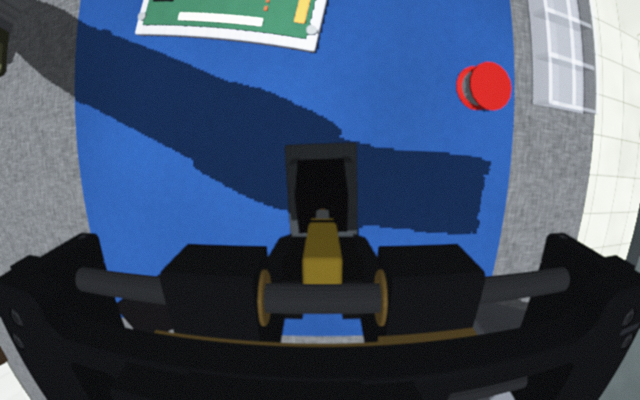

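View pics/s11.png

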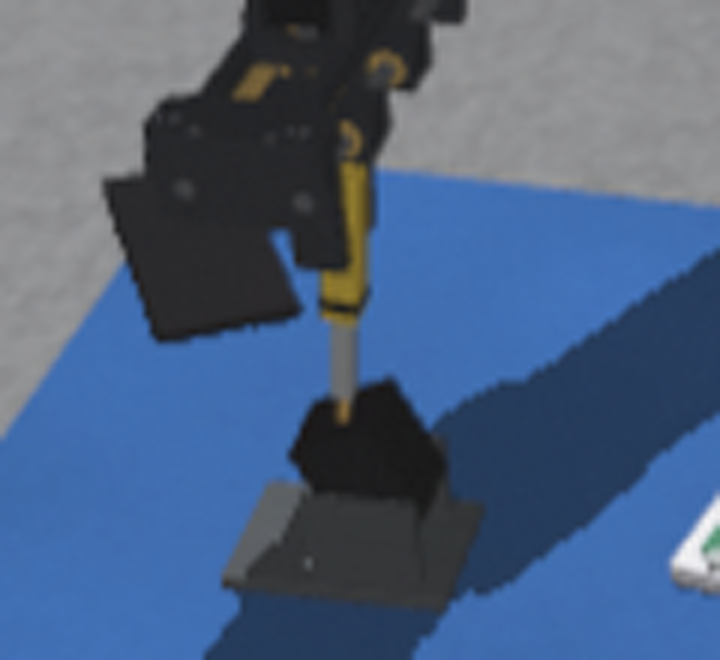

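Call:
arm_command(plan=[[0.01,0,0,0,0],[0.01,0,0,0,0],[0.01,-0.01,0,0,0],[0.01,-0.02,0,0,0],[0.01,-0.02,0,0,0],[0.01,0,0,0,0],[0.01,0,0,0,0]], force=15)

```text
clock: 19.82
tool_pos: [0.5863, -0.2899, 0.2099]
eef_rot: [-0.5, -0.5, 0.501, -0.499]
contact_force: [-0.1, 0.1, -1.6]
opening: 0.179
```

```bash
cat > meas.py <<'E'
from h import *
import sys
s,T=tool()
p,d=r.snapshot('scene');W=cloud('scene',d);np.savez('pics/last_s.npz',p=p,d=d)
c=proj('scene',s['tool_pos']).astype(int);save(sys.argv[1]+'_s.png',p,(c[0]-50,c[1]-50,c[0]+50,c[1]+50),6)
a=s['tool_pos'].copy();b=a.copy();b[2]-=.06;print('vertical px dir',(proj('scene',b)-proj('scene',a)).round(2),'tcp px',proj('scene',a).round(1))
h=cv2.cvtColor(p,cv2.COLOR_RGB2HSV).astype(int)
near=(np.linalg.norm(W[...,:2]-a[:2],axis=2)<.06)&(W[...,2]<a[2]+.03)
Y=near&(h[...,0]>15)&(h[...,0]<34)&(h[...,1]>110)&(h[...,2]>60)
for nm,m in(('yellow',Y),):
    v,u=np.nonzero(m);Q=W[m];L=Q-a
    print(nm,len(u),'rel lo',L.min(0).round(3),'hi',L.max(0).round(3))
    for r0 in range(v.min(),v.max()+1,2):
        k=(v>=r0)&(v<r0+2);print(r0,'u',u[k].min(),u[k].max(),u[k].mean().round(1),np.median(L[k],0).round(4))
sw=r.get_state();p,d=r.snapshot('wrist');save(sys.argv[1]+'_w.png',p,(220,100,420,300),3.5);np.savez('pics/last_w.npz',p=p,d=d)
E
python3 meas.py m1
```

```text
t 19.82 tcp [ 0.5863 -0.2899  0.2099] yang -0.1 xz [-0.001  0.    -1.   ] F [-0.06  0.07 -1.55] open mm 15.8
vertical px dir [ 2.17 20.95] tcp px [234.6 153.6]
yellow 104 rel lo [-0.006 -0.007 -0.088] hi [0.018 0.013 0.029]
143 u 238 239 238.7 [-0.0038  0.012   0.0279]
145 u 236 239 237.5 [0.0044 0.0111 0.0252]
147 u 235 239 237.0 [0.0069 0.0102 0.0218]
149 u 236 239 237.5 [0.0044 0.0102 0.0147]
151 u 236 238 237.0 [0.0074 0.0096 0.0113]
153 u 236 238 237.0 [0.0094 0.0095 0.0062]
155 u 236 238 237.0 [0.0075 0.0083 0.0006]
157 u 232 238 235.3 [ 0.0071  0.0063 -0.0065]
159 u 232 238 235.0 [ 0.0073  0.0033 -0.011 ]
161 u 232 238 235.0 [ 0.0074  0.0021 -0.018 ]
163 u 232 237 234.8 [ 0.0065  0.0004 -0.0237]
165 u 232 237 235.0 [ 0.0077  0.0009 -0.028 ]Traceback (most recent call last):
  File "meas.py", line 14, in <module>
    k=(v>=r0)&(v<r0+2);print(r0,'u',u[k].min(),u[k].max(),u[k].mean().round(1),np.median(L[k],0).round(4))
                                    ~~~~~~~~^^
    return umr_minimum(a, axis, None, out, keepdims, initial, where)
ValueError: zero-size array to reduction operation minimum which has no identity
```

View pics/m1_s.png

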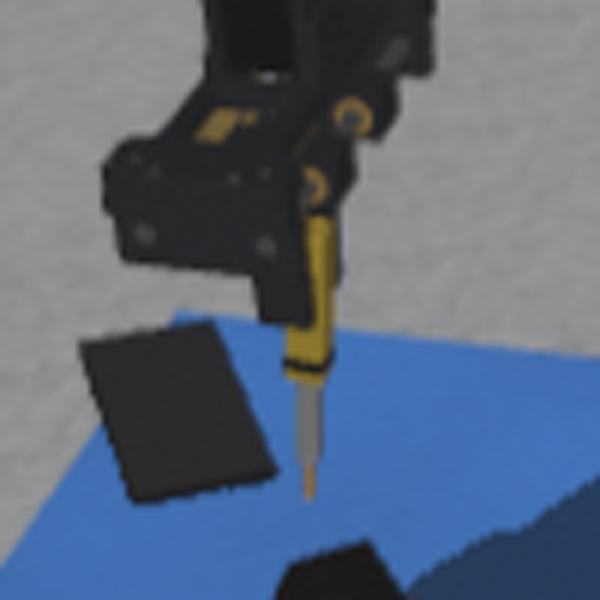

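```bash
sed -i 's/^        k=(v>=r0).*$/        pass/' meas.py; python3 meas.py m1
```

```text
t 19.88 tcp [ 0.5861 -0.2899  0.2096] yang -0.1 xz [-0.001  0.    -1.   ] F [-0.29 -0.31 -0.86] open mm 15.9
vertical px dir [ 2.17 20.94] tcp px [234.6 153.7]
yellow 103 rel lo [-0.006 -0.007 -0.089] hi [0.018 0.012 0.03 ]
```

View pics/m1_w.png

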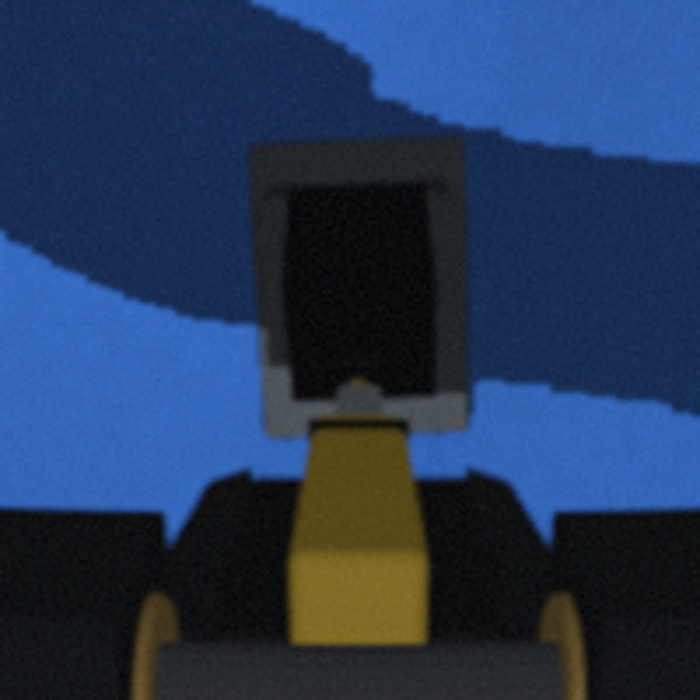

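```bash
cat > fit.py <<'E'
from h import *
from scipy.optimize import least_squares
def pr(P,t,u):  # tilt in tool xz plane; pts at axial a (up), front offset f (toward -z tool)
    x0,z0,th=P
    up=np.array([-np.cos(th),0,np.sin(th)]); fr=np.array([-np.sin(th),0,-np.cos(th)])
    return np.array([x0,0,z0])+t*up+u*fr   # (x0,z0)=grip centre in tool frame ; th>0: top toward +z
def fit(rows,tip_s,s):
    T=R.from_quat(s['eef_rot']).as_matrix();w=lambda q:T@q+s['tool_pos']
    def res(P):
        o=[]
        for (t,u,row) in rows:o.append(wproj(w(pr(P,t,u)),s)[1]-row)
        if tip_s is not None:
            o+=list((proj('scene',w(pr(P,-.097,0)))-tip_s)*1.)
        return np.array(o)
    r0=least_squares(res,[0,0,0]);P=r0.x
    print('centre tool x,z',P[:2].round(4),'tilt deg (top to +z)',np.degrees(P[2]).round(2),'res px',r0.fun.round(2))
    tip=pr(P,-.097,0);print('tip tool',tip.round(4),'world',w(tip).round(4));return P
E
python3 - <<'E'
from fit import *
s=r.get_state()
rows=[(.035,.008,257.1),(-.035,.008,221.4),(-.097,0,208.6)]
fit(rows,None,s);fit(rows,np.array([235.5,186]),s)
E
```

```text
centre tool x,z [0.0775 0.0312] tilt deg (top to +z) 1.13 res px [ 0. -0. -0.]
tip tool [0.1745 0.     0.0293] world [ 0.5858 -0.319   0.0349]
centre tool x,z [ 0.0007 -0.0009] tilt deg (top to +z) -5.21 res px [ 0.96 -2.99  1.99 -0.38  0.7 ]
tip tool [0.0973 0.     0.0079] world [ 0.5859 -0.2977  0.1121]
```

Call:
arm_command(plan=[[0.01,0.02,0,0,0],[0.01,0.02,0,0,0],[0.01,0.01,0,0,0],[0.01,0,0,0,0]])

```text
clock: 20.48
tool_pos: [0.5862, -0.2897, 0.1594]
eef_rot: [-0.5, -0.5, 0.501, -0.499]
contact_force: [-0.4, 0.7, 0.3]
opening: 0.178
```

Call:
arm_command(plan=[[0.01,0,0,0,0],[0.01,0,0,0.004,0],[0.01,0,0,0.005,0],[0.01,0,0,0.005,0],[0.01,0,0,0,0]], force=4)

```text
clock: 21.1
tool_pos: [0.5865, -0.305, 0.1604]
eef_rot: [-0.501, -0.499, 0.501, -0.499]
contact_force: [0.6, -0.9, -0.3]
opening: 0.177
```

```bash
python3 meas.py m2
```

```text
t 21.1 tcp [ 0.5865 -0.305   0.1604] yang -0.2 xz [ 0.    -0.001 -1.   ] F [ 0.6  -0.92 -0.26] open mm 15.6
vertical px dir [ 2.24 19.94] tcp px [230.4 170.3]
yellow 108 rel lo [-0.008 -0.003 -0.088] hi [0.019 0.013 0.029]
```

View pics/m2_s.png

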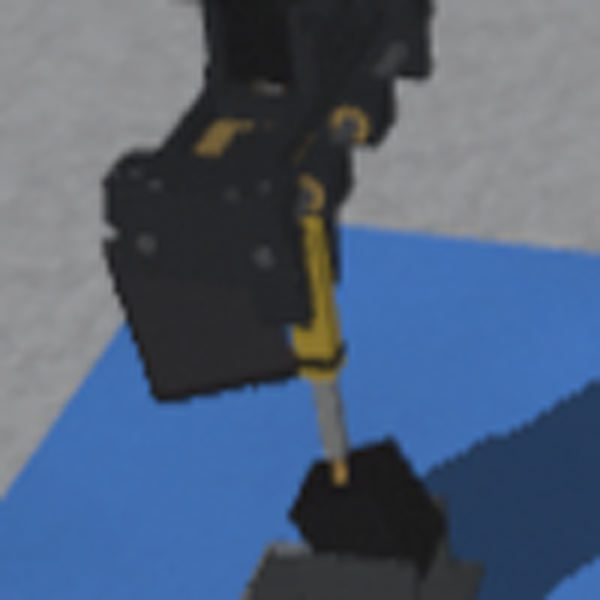

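View pics/m2_w.png

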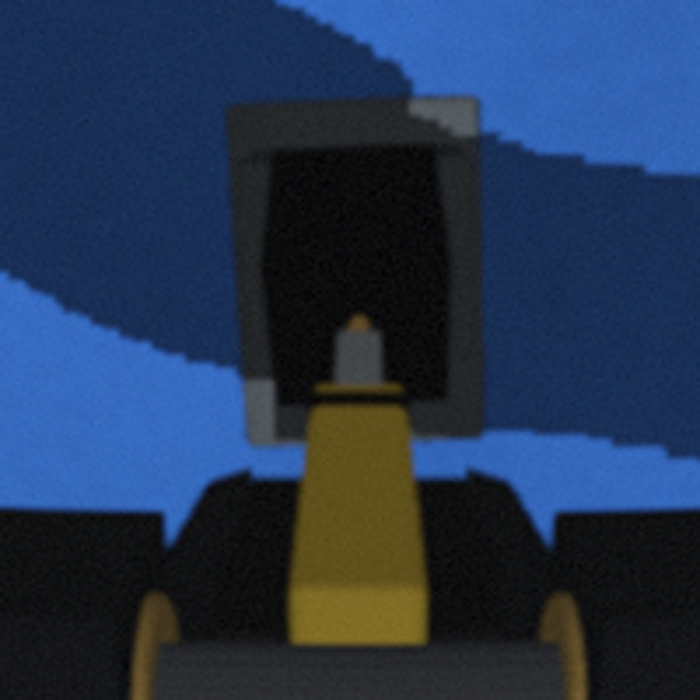

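Run:
```python
from fit import *
s=r.get_state()
for rows in ([(.035,.008,100+585/3.5),(-.034,.008,100+384/3.5)],[(.035,.008,100+585/3.5),(-.034,.008,100+384/3.5),(-.085,.0045,100+331/3.5)]):
  fit(rows,np.array([180+338/6,120+470/6]),s)
c=proj('scene',s['tool_pos']).astype(int);print(c)
# previous pose
s2=dict(s);s2['tool_pos']=np.array([.5861,-.2899,.2096]);
fit([(.035,.008,100+550/3.5),(-.034,.008,100+417/3.5),(-.097,0,208.4)],np.array([235.5,186]),s2)
```

```text
centre tool x,z [-0.0132 -0.0078] tilt deg (top to +z) 0.24 res px [-0.08  0.25  0.57  0.01]
tip tool [ 0.0838  0.     -0.0082] world [ 0.5865 -0.296   0.0765]
centre tool x,z [-0.0135 -0.0078] tilt deg (top to +z) 0.02 res px [-0.16  0.53 -0.25  0.44 -0.1 ]
tip tool [ 0.0835  0.     -0.0078] world [ 0.5865 -0.2963  0.0768]
[230 170]
centre tool x,z [-0.0003 -0.0018] tilt deg (top to +z) -4.95 res px [ 0.46 -1.42  1.   -0.    0.39]
tip tool [0.0963 0.     0.0066] world [ 0.5861 -0.2965  0.1133]
```

Call:
arm_command(plan=[[0.01,0,0,0,0],[0.01,0,0,0,0],[0.01,-0.01,0,0,0],[0.01,-0.02,0,0,0],[0.01,-0.02,0,0,0],[0.01,0,0,0,0],[0.01,0,0,0,0]], force=15)

```text
clock: 22.08
tool_pos: [0.5863, -0.3038, 0.21]
eef_rot: [-0.5, -0.5, 0.501, -0.499]
contact_force: [-0.1, 0.7, -0.7]
opening: 0.178
```

```bash
python3 meas.py m3
```

```text
t 22.07 tcp [ 0.5863 -0.3038  0.21  ] yang -0.1 xz [-0.001  0.    -1.   ] F [-0.12  0.68 -0.69] open mm 15.7
vertical px dir [ 2.34 20.93] tcp px [229. 153.]
yellow 106 rel lo [-0.004 -0.002 -0.088] hi [0.018 0.013 0.03 ]
```

View pics/m3_s.png

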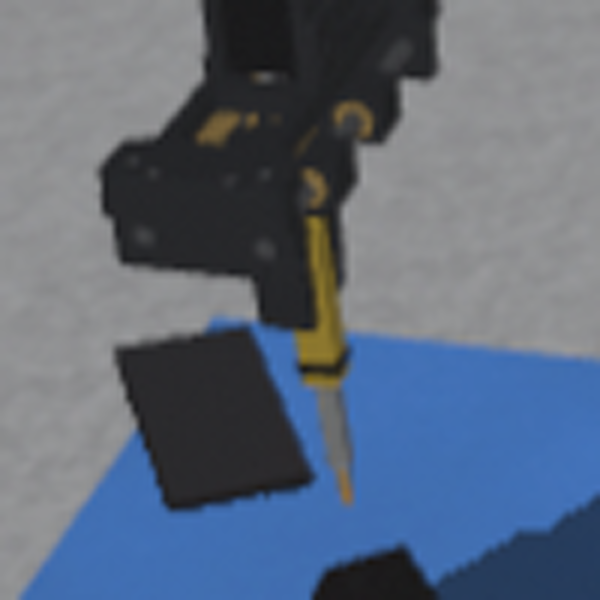

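View pics/m3_w.png

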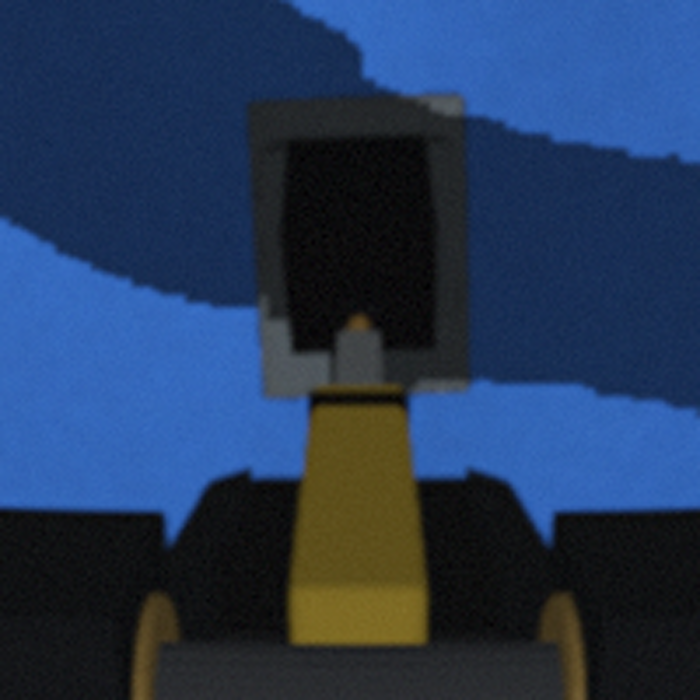

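Run:
```python
from fit import *
s=r.get_state()
fit([(.035,.008,100+585/3.5),(-.034,.008,100+385/3.5),(-.097,-.0,100+318/3.5)],np.array([179+347/6,103+503/6]),s)
fit([(.035,.008,100+585/3.5),(-.034,.008,100+385/3.5),(-.085,.0045,100+331/3.5),(-.097,-.0,100+318/3.5)],np.array([179+347/6,103+503/6]),s)
s2=dict(s);s2['tool_pos']=np.array([.5861,-.2899,.2096]);
fit([(.035,.008,100+550/3.5),(-.034,.008,100+417/3.5),(-.085,.0045,100+381/3.5),(-.097,0,100+377/3.5)],np.array([184+309/6,103+498/6]),s2)
```

```text
centre tool x,z [ 0.0014 -0.0022] tilt deg (top to +z) 3.55 res px [ 0.38 -1.07  0.45 -0.86  0.26]
tip tool [ 0.0982  0.     -0.0082] world [ 0.5859 -0.2955  0.1112]
centre tool x,z [ 0.0011 -0.002 ] tilt deg (top to +z) 2.86 res px [ 0.17 -0.04 -2.7   2.15 -1.39  0.09]
tip tool [ 0.0979  0.     -0.0068] world [ 0.5859 -0.2969  0.1115]
centre tool x,z [-0.0001 -0.0016] tilt deg (top to +z) -5.1 res px [ 0.43 -1.09 -1.49  2.15 -0.13  0.41]
tip tool [0.0965 0.     0.0071] world [ 0.5859 -0.2969  0.1131]
```

Call:
arm_command(plan=[[0.01,0,-0.005,-0.02,0],[0.01,0,-0.012,-0.04,0],[0.01,0,-0.014,-0.048,0],[0.01,0,-0.014,-0.048,0],[0.01,0.01,-0.014,-0.048,0],[0.01,0.02,-0.012,-0.04,0],[0.01,0.02,-0.006,-0.025,0],[0.01,0.01,-0.002,-0.008,0],[0.01,0,0,0,0],[0.01,0,0,0,0]])

```text
clock: 23.42
tool_pos: [0.509, -0.0284, 0.1507]
eef_rot: [0.501, 0.498, -0.501, 0.499]
contact_force: [-0.0, -1.0, -1.6]
opening: 0.18
```

```bash
python3 meas.py m4; python3 -c "
from h import *
s,T=tool();print(wproj((.5065,-.019,.0148),s),proj('scene',(.5065,-.019,.0148)),proj('scene',s['tool_pos']).astype(int))
print('tip pred',wproj(s['tool_pos']+T@np.array([.098,0,-.0075]),s),proj('scene',s['tool_pos']+T@np.array([.098,0,-.0075])))"
```

```text
t 23.43 tcp [ 0.509  -0.0284  0.1507] yang -0.2 xz [ 0.001 -0.001 -1.   ] F [-0.03 -0.98 -1.6 ] open mm 15.8
vertical px dir [-1.06 19.46] tcp px [346.5 169.4]
yellow 88 rel lo [-0.035 -0.035 -0.137] hi [0.037 0.053 0.015]
t 23.52 tcp [ 0.5089 -0.0282  0.1508] yang -0.2 xz [ 0.001 -0.001 -1.   ] F [0.09 0.32 0.05] open mm 15.7
[319.22374779 180.69983431] [347.81270534 211.78178771] [346 169]
tip pred [322.08417734 192.19118779] [347.68845836 200.91085484]
```

View pics/m4_s.png

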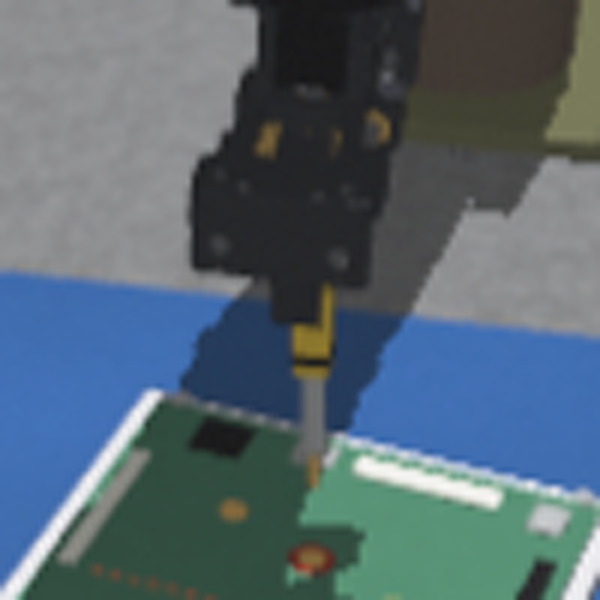

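View pics/m4_w.png

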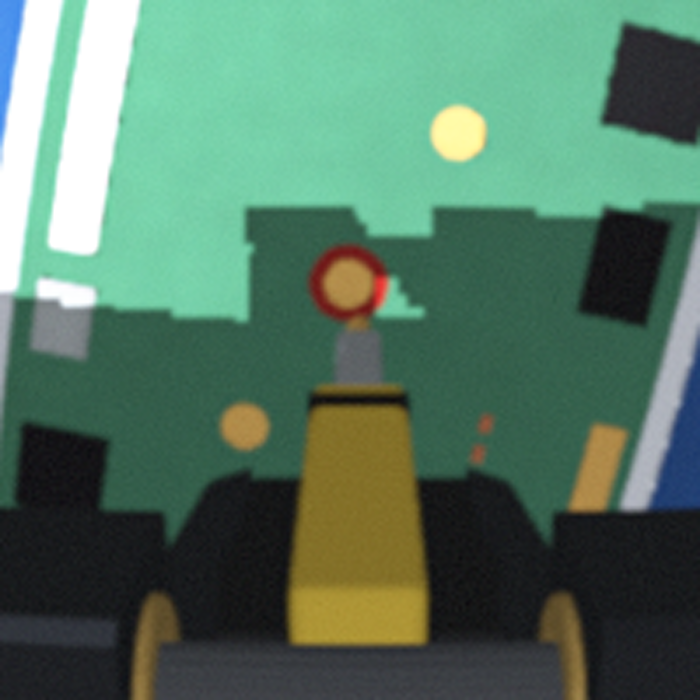

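Call:
arm_command(plan=[[0.01,0.01,-0.0024,-0.0017,0],[0.01,0.015,0,0,0],[0.01,0.008,0,0,0],[0.01,0,0,0,0],[0.01,0,0,0,0]])

```text
clock: 24.15
tool_pos: [0.506, -0.0251, 0.1175]
eef_rot: [0.501, 0.499, -0.5, 0.5]
contact_force: [-0.4, -0.0, -0.7]
opening: 0.176
```

```bash
python3 meas.py m5; python3 -c "
from h import *
s,T=tool();print('pad',wproj((.5065,-.019,.0148),s),proj('scene',(.5065,-.019,.0148)),proj('scene',s['tool_pos']).astype(int))
t=s['tool_pos']+T@np.array([.098,0,-.0075]);print('tip pred',t,wproj(t,s),proj('scene',t))"
```

```text
t 24.15 tcp [ 0.506  -0.0251  0.1175] yang -0.1 xz [ 0. -0. -1.] F [-0.41 -0.01 -0.7 ] open mm 15.5
vertical px dir [-1.07 18.85] tcp px [347.4 179.8]
yellow 89 rel lo [-0.032 -0.039 -0.107] hi [0.041 0.05  0.018]
t 24.25 tcp [ 0.5061 -0.0251  0.1177] yang -0.1 xz [ 0.001 -0.    -1.   ] F [0.55 0.19 0.07] open mm 15.8
pad [322.40684651 192.48033612] [347.81270534 211.78178771] [347 179]
tip pred [ 0.50622924 -0.01757115  0.01967537] [322.0861485  192.19157596] [348.4423615  210.34987894]
```

View pics/m5_s.png

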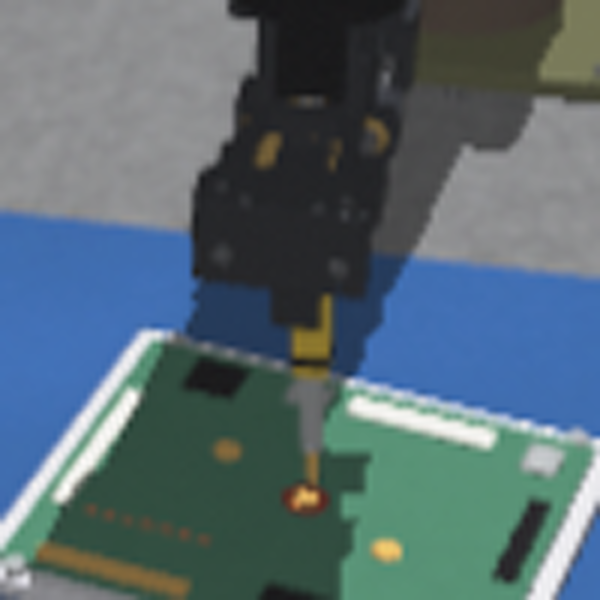

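View pics/m5_w.png

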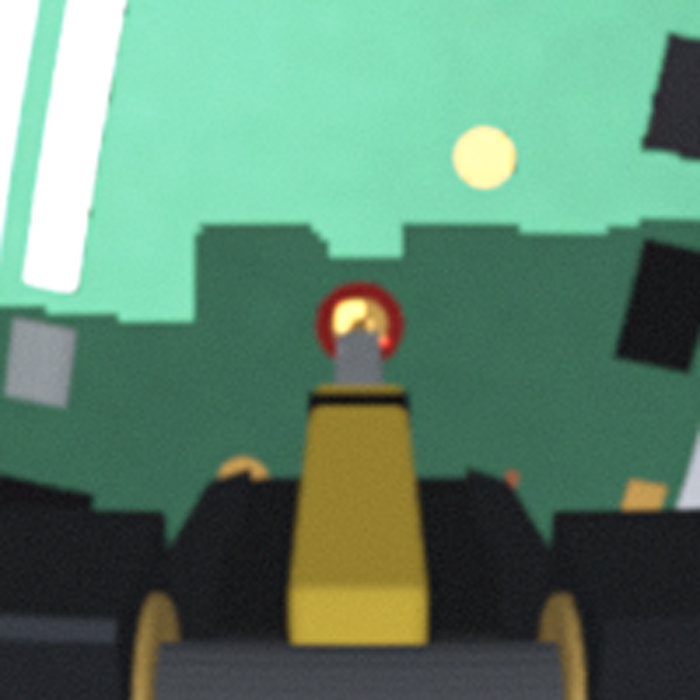

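Call:
arm_command(plan=[[0.01,0.004,0,0.001,0],[0.01,0.004,0,0,0],[0.01,0,0,0,0]])

```text
clock: 24.62
tool_pos: [0.5057, -0.0262, 0.109]
eef_rot: [-0.5, -0.5, 0.501, -0.499]
contact_force: [0.1, -0.2, -0.3]
opening: 0.177
```

Call:
arm_command(plan=[[0.01,0,0,0,0],[0.01,0,0,-0.0025,0],[0.01,0,0,-0.0025,0],[0.01,0,0,-0.0025,0],[0.01,0,0,0,0]], force=4)

```text
clock: 25.25
tool_pos: [0.5059, -0.0182, 0.1093]
eef_rot: [0.5, 0.5, -0.5, 0.5]
contact_force: [0.4, 0.9, -0.7]
opening: 0.179
```

```bash
python3 meas.py m6; python3 -c "
from h import *
s,T=tool();print('pad',wproj((.5065,-.019,.0148),s),proj('scene',(.5065,-.019,.0148)),proj('scene',s['tool_pos']).astype(int))"
```

```text
t 25.25 tcp [ 0.5059 -0.0182  0.1093] yang -0.1 xz [ 0.  0. -1.] F [ 0.42  0.89 -0.71] open mm 15.8
vertical px dir [-1.13 18.71] tcp px [349.9 182.7]
yellow 83 rel lo [-0.032 -0.046 -0.096] hi [0.037 0.043 0.01 ]
t 25.35 tcp [ 0.5059 -0.0186  0.1093] yang -0.1 xz [ 0. -0. -1.] F [ 0.03  0.05 -0.45] open mm 16.0
pad [322.8851045  202.67717532] [347.81270534 211.78178771] [349 182]
```

View pics/m6_s.png

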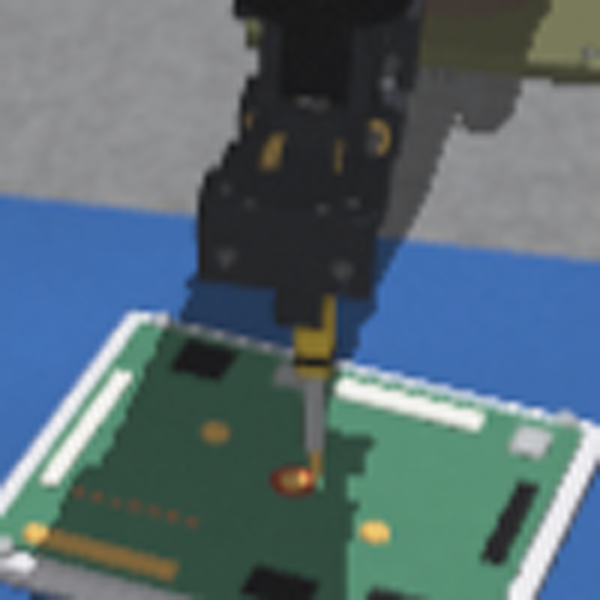

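View pics/m6_w.png

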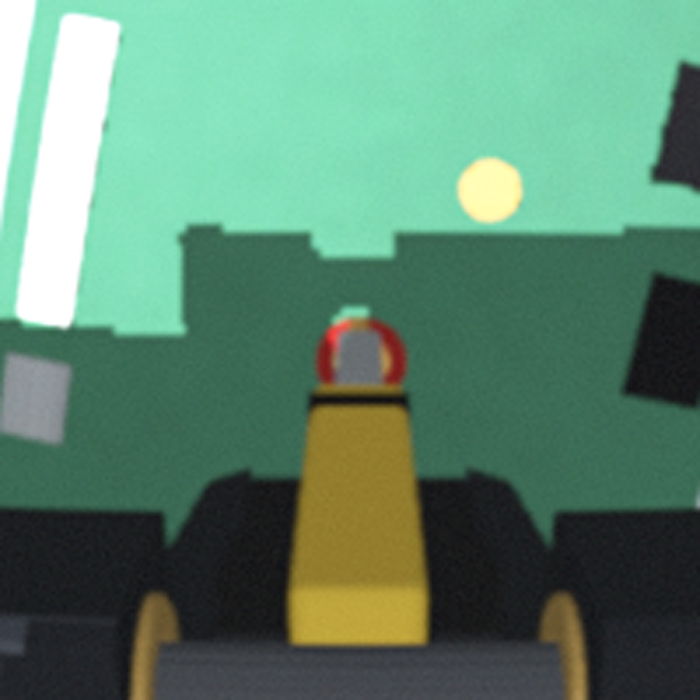

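Call:
arm_command(plan=[[0.01,0,0,0,0],[0.01,-0.004,0,0,0],[0.01,-0.004,0,0,0],[0.01,0,0.0003,0.0078,0],[0.01,0,0,0,0],[0.01,0.004,0,0,0],[0.01,0.003,0,0,0],[0.01,0,0,0,0],[0.01,0,0,0,0]], force=25)

```text
clock: 26.48
tool_pos: [0.5061, -0.0263, 0.1102]
eef_rot: [-0.5, -0.5, 0.501, -0.5]
contact_force: [0.6, -0.1, -0.9]
opening: 0.178
```

```bash
python3 meas.py m7; python3 -c "
from h import *
f=np.load('pics/last_s.npz');save('m7_z.png',f['p'],(320,165,375,225),11);f=np.load('pics/last_w.npz');save('m7_wz.png',f['p'],(290,160,350,220),11)
s,T=tool();print('pad',wproj((.5065,-.019,.0148),s),proj('scene',(.5065,-.019,.0148)))
t=s['tool_pos']+T@np.array([.098,0,-.0075]);print('tip pred',t,wproj(t,s),proj('scene',t))"
```

```text
t 26.48 tcp [ 0.5061 -0.0263  0.1102] yang -0.1 xz [-0. -0. -1.] F [ 0.56 -0.13 -0.92] open mm 15.7
vertical px dir [-1.05 18.72] tcp px [346.8 182.1]
yellow 86 rel lo [-0.03  -0.038 -0.097] hi [0.037 0.051 0.011]
t 26.57 tcp [ 0.5062 -0.0263  0.1104] yang -0.1 xz [ 0. -0. -1.] F [ 0.17 -0.1  -0.41] open mm 15.5
pad [322.44297924 193.14419321] [347.81270534 211.78178771]
tip pred [ 0.50621606 -0.01880275  0.01235403] [322.08696179 192.19161878] [347.85689358 212.44497171]
```

View pics/m7_z.png

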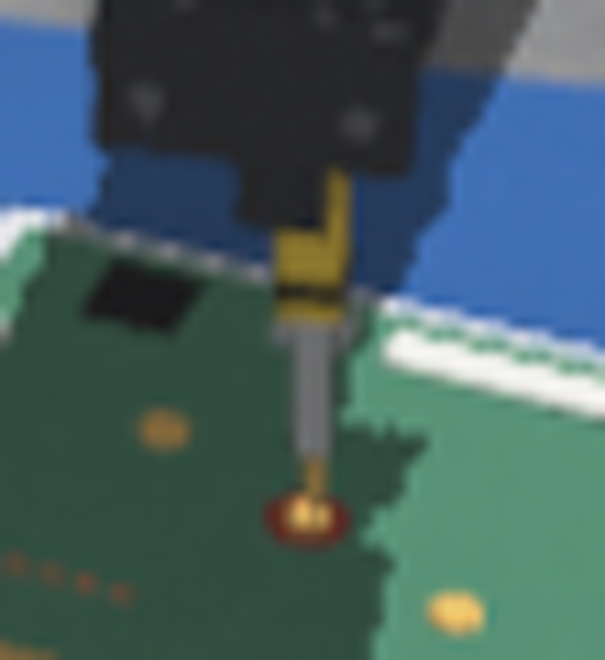

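View pics/m7_wz.png

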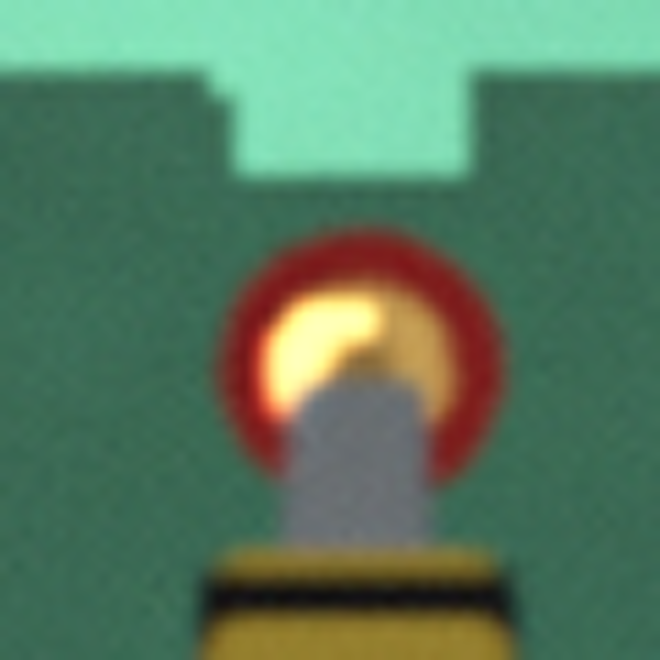

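```bash
cat > fz.py <<'E'
from h import *
F=[];Z=[]
for i in range(8):
    s=r.get_state();F.append(s['contact_force']);Z.append(s['tool_pos']);p,d=r.snapshot('scene')
F=np.array(F);print('F mean',F.mean(0).round(2),'std',F.std(0).round(2),'tcp',np.mean(Z,0).round(4))
save('fz.png',p,(320,165,375,225),11)
tool()
E
python3 fz.py
```

```text
F mean [-0.14  0.17 -0.65] std [0.47 0.7  0.26] tcp [ 0.5062 -0.0264  0.1104]
t 26.98 tcp [ 0.5062 -0.0264  0.1104] yang -0.1 xz [ 0. -0. -1.] F [-0.48 -0.14 -1.47] open mm 15.8
```

Call:
arm_command(plan=[[0.01,0.0015,0,0,0],[0.01,0.0015,0,0,0],[0.01,0,0,0,0]])

```text
clock: 27.35
tool_pos: [0.5062, -0.0264, 0.1073]
eef_rot: [0.501, 0.499, -0.5, 0.5]
contact_force: [0.0, 0.1, 0.9]
opening: 0.179
```

```bash
python3 fz.py
```

```text
F mean [0.13 0.12 0.37] std [0.46 0.44 0.67] tcp [ 0.5062 -0.0264  0.1073]
t 27.75 tcp [ 0.5062 -0.0264  0.1074] yang -0.1 xz [ 0. -0. -1.] F [-0.19 -0.17  0.98] open mm 15.4
```

View pics/fz.png

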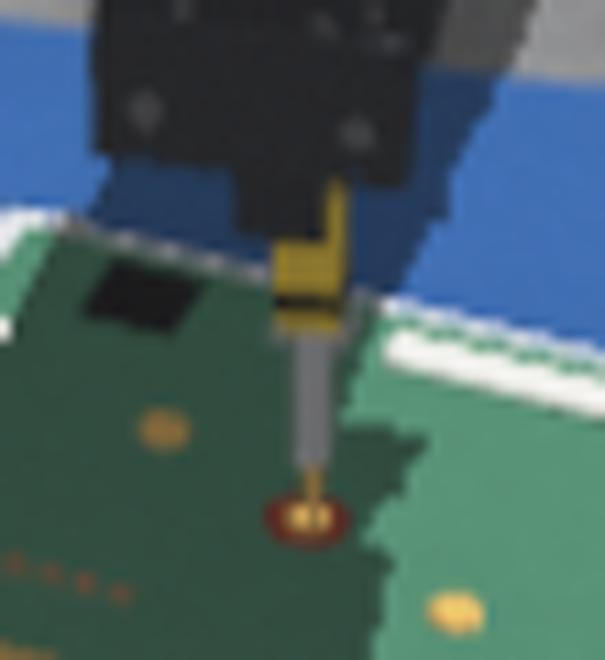

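Call:
arm_command(plan=[[0.01,0.0015,0,0,0],[0.01,0.0015,0,0,0],[0.01,0,0,0,0],[0.01,0,0,0,0]])

```text
clock: 28.25
tool_pos: [0.5062, -0.0263, 0.1043]
eef_rot: [0.5, 0.499, -0.5, 0.5]
contact_force: [0.5, 0.6, 2.0]
opening: 0.176
```

```bash
python3 fz.py; python3 meas.py m8
```

```text
F mean [0.16 0.06 1.54] std [0.32 0.44 0.35] tcp [ 0.5062 -0.0264  0.1044]
t 28.65 tcp [ 0.5062 -0.0264  0.1043] yang -0.1 xz [ 0. -0. -1.] F [-0.18  0.61  1.6 ] open mm 15.8
t 28.65 tcp [ 0.5062 -0.0264  0.1043] yang -0.1 xz [ 0. -0. -1.] F [-0.18  0.61  1.6 ] open mm 15.8
vertical px dir [-1.04 18.62] tcp px [346.6 184. ]
yellow 81 rel lo [-0.031 -0.037 -0.091] hi [0.035 0.052 0.017]
```

View pics/fz.png

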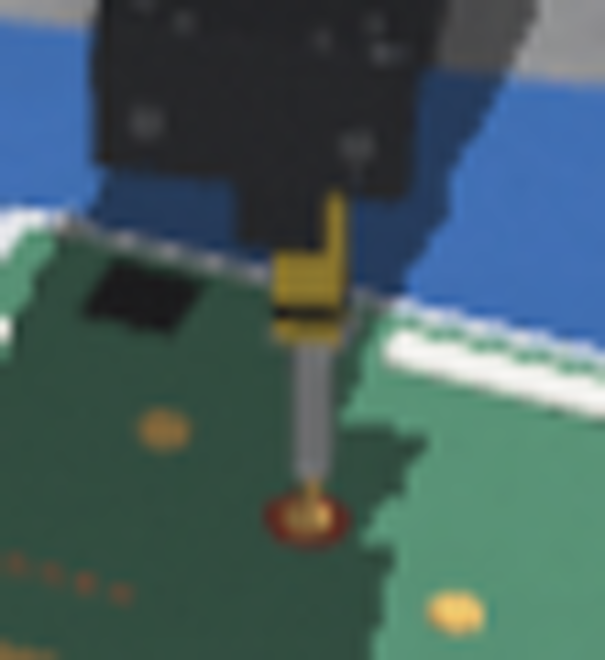

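View pics/m8_w.png

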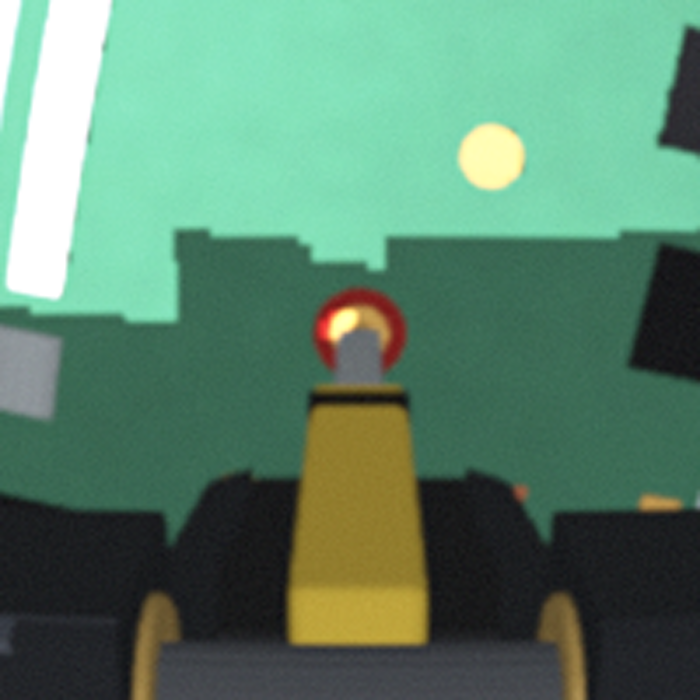

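Run:
```python
from h import *
tool();print(r.finish_job());tool()
```

```text
t 28.75 tcp [ 0.5062 -0.0264  0.1043] yang -0.1 xz [ 0.  0. -1.] F [-0.09  1.09  1.66] open mm 16.0
the job is handed in; nothing more can be done
None
the job is handed in; nothing more can be done
```

The bottle stands in the empty place of the lane, let go. The probe was handed in held upright on the red-ringed pad with its spring tip about half-way in. The job was handed in at 28.8 s; no verdict is reported.

**Bottle:** I gripped it near the cap with about 3 N so its foot swung down by itself, then tipped it the rest of the way upright on the lane floor. It was upright in the pictures taken after release. Its cap was about 3 mm from the centre of the yellow square, which I measured from above. Both neighbours stood upright then. I did not measure whether they, or the other things on the bench, had moved.

**Probe position and press:** I drew it out, turned it upright using the stand's bore, and set it on the pad.
- **Point:** about 1–2 mm from the pad centre.
- **Push:** averaged about 2.2 N, so the spring tip is in about 5.2 mm. The length of brass showing in the picture gave about 6 mm instead.

**What went less well:**
- **Upright angle:** the probe still leans about 3–4°; my estimates ranged from 2.6° to 4.4°, against 8° allowed. I tried to straighten it by pivoting the point on the pad. The point slid instead, so I re-centred it and left the lean.
- **First contact:** the arm's position put contact about 2 mm earlier than it came, so I set the press from the measured force.

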